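# Strip the pressing stack of a cured laminate sample

## Task

The laminate sample has cured, so take its pressing stack apart from the top, one piece at a time: stand the weight upright in the empty well of the weight block, lay the short steel pressing plate flat in the cleaning tray, lay the green sample flat and centred on the pan of the scale, and lay the long base plate flat and centred lengthwise across the two bearers of the plate rest. Be gentle with the scale: do not press or bang anything on it. Leave the other weight standing in its own well.

Things in the scene. Friction and masses are not known exactly. Their poses are not given: they have to be found in the camera images.
- weight_c (a point): The loose round steel weight on top of the stack: dark steel body 46 mm diameter and 30 mm high, above it a neck 16 mm in diameter (6 mm high) and a knob 26 mm in diameter and 14 mm high; 50 mm high in all, about 0.45 kg. This point is on its axis half-way up (25 mm above its underside, 25 mm below the top of the knob); the knob spans 11 to 25 mm above this point. z is up along its axis.
- press_plate_c (a point): The short pressing plate, second from the top of the stack, under the weight: bright steel-grey plate 50 mm wide (its x), 92 mm long (its y), 14 mm thick (z), 0.3 kg. This point is its centre, 7 mm above its underside.
- sample_c (a point): The laminate sample, third from the top, under the pressing plate: sandwich panel with olive-green skins and a pale core, 58 mm wide (its x), 122 mm long (its y), 14 mm thick (z), 0.06 kg. This point is its centre, 7 mm above its underside.
- base_plate_c (a point): The long aluminium base plate at the bottom of the stack: 66 mm wide (its x), 160 mm long (its y), 16 mm thick (z), 0.45 kg. This point is its centre, 8 mm above its underside. It lies loose on a fixed plywood board 100 x 200 mm, 12 mm thick. The long axes of the pieces of the stack agree within about 0.1 rad, and none is fastened to the next.
- well (a point): The empty well of the weight block. The block is a fixed wooden block 80 mm (its x) by 150 mm (its y), 22 mm high, with two round wells 62 mm in diameter and 12 mm deep, 74 mm apart along its y. This point is the centre of the empty well's floor, 10 mm above the bench; x and y are the block's axes and the occupied well lies at y = -74 mm.
- spare_weight_c (a point): The other weight, just like the first, standing loose in the occupied well of the weight block. This point is on its axis half-way up (25 mm above its underside). It stays where it is.
- tray_floor (a point): The cleaning tray: fixed, shallow stainless tray 130 mm (its x) by 170 mm (its y) outside, walls 3 mm thick and 25 mm high above the bench (rim beads reach 28 mm). This point is the centre of its inner floor, 3 mm above the bench; the clear inside is 124 by 164 mm.
- pan (a point): The bench scale: fixed white scale 160 by 164 mm with a flat rimless steel pan 112 mm (its x) by 142 mm (its y), display strip along its -x side below the level of the pan. This point is the centre of the pan's top face, 45 mm above the bench. The pan is sprung: it sinks 0.4 mm per newton and meets a hard stop after 5 mm.
- rest_top (a point): The plate rest: fixed plywood base 115 mm (its x) by 180 mm (its y), 10 mm thick, carrying two rubber-topped wooden bearers, each 95 mm long along x, 18 mm wide, at y = +50 and -50 mm. This point is the middle between them at the level of their tops, 31 mm above the bench. The base plate lies across both with its length along y; there is 21 mm of free height under it between the bearers.
There are look-alikes about, which are no part of the job. Leave any pink or turquoise look-alike of the part that bears press_plate_c alone.

How it is judged:
By the outcome, as a careful person would: the job done as asked, in the order asked, and still so for the second after the job is handed in, with the robot touching nothing.
It also fails if it takes over 115 s, if anything falls off the work surface, if the arm or the gripper's body presses on something with over 40 N, if the wrist force passes 120 N, or if a joint passes its speed limit or range.

## Robot

A 6-joint arm with a two-finger parallel gripper is mounted at the origin on the work surface. World frame = base frame: x ahead of the robot, y to its left, z up, the work surface at z = 0. Lengths are in m, angles in rad, forces in N, time in s.
With the tool pointing down it reaches from about 0.3 to 0.875 m from the base axis. Payload 6.4 kg.
Tool frame: the origin (TCP) lies midway between the tips of the shut fingers; the grasp point (between the pads) lies 19 mm behind it; z points along the fingers, y is the direction in which the jaws open and shut (so a half turn about z gives the same grasp; the last joint's range is limited). The gripper opens to 85 mm and grips with 20 to 120 N. Pads are 22 mm wide; open, the fingers measure 114 mm over their backs; the gripper's body (76 mm by 85 mm) begins 54 mm behind the grasp point. The pads swing forward as they close: fully open they stand 13 mm farther back than shut.
Start: joints at [1.081, 0.181, 1.607, -0, 1.354, -0.206], TCP at [0.161, 0.552, 0.207] pointing down, gripper open.
Joint ranges: [-2.99, 2.99], [-0.89, 2.07], [0.3, 2.58], [-1.14, 4.28], [0, 2.63], [-3.12, 3.12]. Speed limits (rad/s): [2.57, 2.57, 3.01, 3.14, 3.14, 3.14].

## Interface

Orientations are given as a unit quaternion [w, x, y, z].
In Python, from bench import ctrl, optics, ticket gives the robot as it stands. The module is installed in compiled form; this text tells all that it offers.
- The arm moves only by the tool step_arm, never from a script. Its argument "targets" is text: rows parted by semicolons, each of 6 numbers parted by spaces: the shift along the tool's x, y, z in mm, then the turn, a rotation vector about the tool's x, y, z in rad. In form: dx dy dz rx ry rz; .... A call has 1 to 8 rows; each row is the pose to reach, as a shift and turn from the pose commanded when the call began, along the tool's axes at that moment; what a row does not reach only later rows make up. A row lasts 1/8 s, in which the tool goes at most 62.5 mm and 10.7 degrees, less where a joint would pass 70% of its speed; a pose out of reach is approached as far as the arm can. A call with a gripper value outside its range is refused whole. "grip" is the opening in per cent of the stroke, from 0 (shut) to 100 (fully open), set as the call begins (left out, the last holds). The fingers move at their own pace and stop on an object; the grip force is fixed at half the most. Time passes only in rows, so rows that repeat a pose let the fingers close. It gives the time, the measured TCP pose, the force and the opening at its end, in the units of the state.
- ctrl.get_obs(): the state, without advancing time (a new reading comes with each control period).
- optics.camera(name): name is "scene" or "side" or "wrist"; returns a dict with "image" (480x640x3 uint8, red, green, blue), "mtx" (3x3 intrinsics, pixels), "xyz" and "orientation" of the camera in the world. Camera axes: x right, y up, looking along -z (the intrinsics and any distortion apply to the point x, -y, -z); pixel columns grow to the right and rows downward; lengths in m; the calibration is good to about 2 mm. The wrist camera is an equidistant fisheye: a pixel r from the principal point sees the ray r / f radians off the axis. A picture is of the moment at which its call begins. There is no depth.
- ticket.hand_in(): hands the job in, once; it reports no verdict.
The state is a dict: "time_s": time; "q": joint angles; "dq": joint speeds; "joint_efforts": joint torques, N m; "eef_pos": TCP position; "eef_rot": TCP orientation; "wrist_force": force on the tool from outside, world axes, zero at the start; "torque": the same for the moment, N m; "opening": opening from 0.0 (shut) to 1.0 (fully open).
Only numpy, scipy, OpenCV 4.12 (cv2) and the standard library are available. Lean on these libraries where they do the work, as an engineer would, in place of code of your own. Each camera call takes 0.05 s, during which the arm holds its last target.

## Working session

There is one attempt and no reset: what is moved stays moved. The work goes in short steps, Python scripts to look and compute and a tool call to move; the robot and the scene stay as the last step left them, time stands still between calls to the robot, and variables do not carry over. Pictures are saved under pics/ and viewed, and the job is handed in when it is done.

Besides the shell and the picture viewer there is one more tool, called after ">>>" as name(argument=value, ...) on one line, values as JSON. step_arm: Moves the arm, as the interface text tells. Its arguments: {"type":"object","properties":{"targets":{"type":"string"},"grip":{"type":"number"}},"required":["targets"]}

```bash
mkdir -p pics; ls
python3 - <<'E'
from bench import ctrl, optics
import cv2
o=ctrl.get_obs();print(o['time_s'],o['eef_pos'],o['eef_rot'],o['opening'])
for n in ["scene","side","wrist"]:
    c=optics.camera(n);cv2.imwrite(f"pics/{n}0.png",c["image"][:,:,::-1]);print(n,c["mtx"],c["xyz"],c["orientation"],[k for k in c if k not in("image","mtx")])
E
```

```text
pics
0.0 [0.16072138 0.55148439 0.20639445] [-2.84448261e-04  1.41420457e-01  9.89949264e-01 -7.91984095e-04] 1.0003437473257273
scene [[555.2591097    0.         317.43282452]
 [  0.         555.2591097  241.74030066]
 [  0.           0.           1.        ]] [1.05801366 0.32646651 1.03808105] [0.52098958 0.16232584 0.24210407 0.80225046] ['xyz', 'orientation']
side [[494.37104357   0.         320.54959557]
 [  0.         494.37104357 241.2167882 ]
 [  0.           0.           1.        ]] [ 0.08435477 -0.62261087  0.965725  ] [ 0.90596895  0.33985688 -0.08317635 -0.23832595] ['xyz', 'orientation']
wrist [[371.64829954   0.         315.83587853]
 [  0.         371.64829954 242.29231179]
 [  0.           0.           1.        ]] [0.08776512 0.57281698 0.37187548] [ 0.7908034  -0.12163483 -0.09037657  0.59301519] ['xyz', 'orientation']
```

View pics/scene0.png

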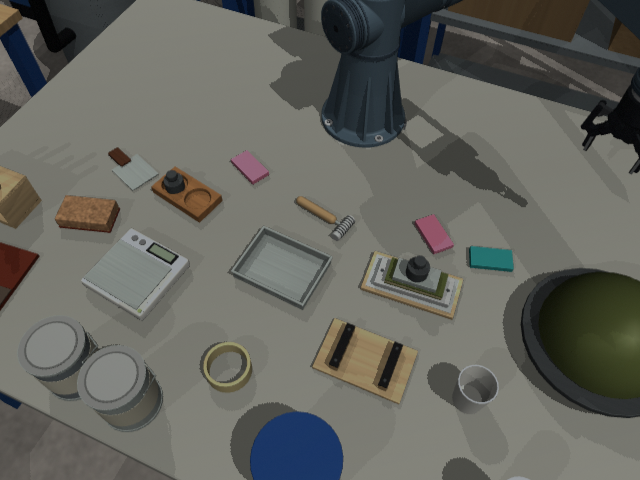

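View pics/side0.png

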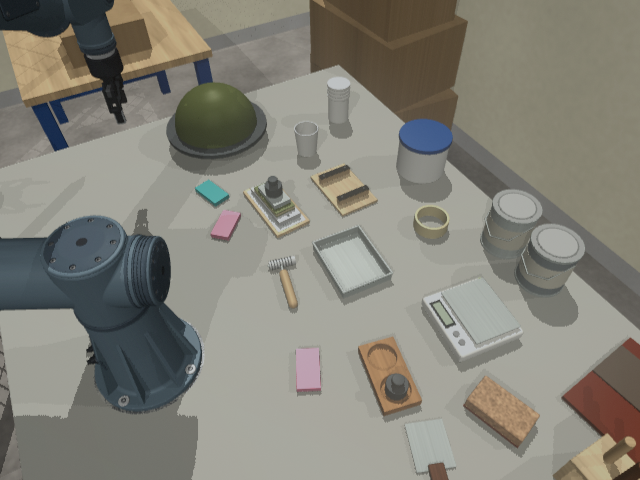

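View pics/wrist0.png

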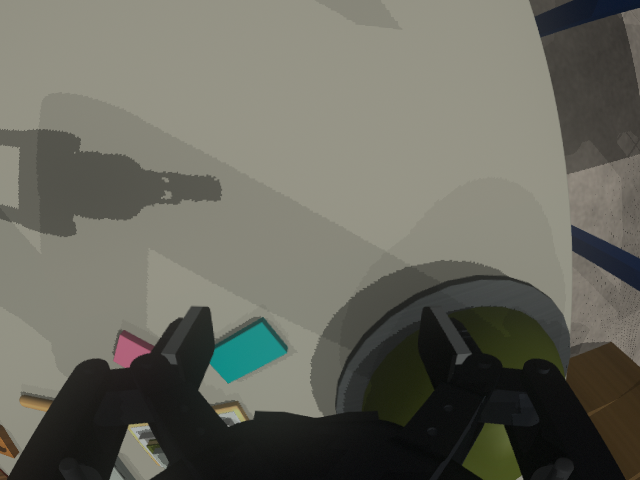

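The scene view shows the stack at about (413,283), the rest at (366,360), the tray at (281,266), the scale at (136,272) and the block at (187,193). Next I'll zoom in.

```bash
cat > h.py <<'E'
import numpy as np, cv2
from scipy.spatial.transform import Rotation as R
from bench import ctrl, optics
def rot(q): return R.from_quat([q[1],q[2],q[3],q[0]])
class Cam:
    def __init__(s,n):
        c=optics.camera(n); s.n=n; s.im=c["image"][:,:,::-1].copy(); s.K=np.array(c["mtx"]); s.p=np.array(c["xyz"]); s.R=rot(c["orientation"]).as_matrix()
    def ray(s,uv):
        x=(uv[0]-s.K[0,2])/s.K[0,0]; y=(uv[1]-s.K[1,2])/s.K[1,1]
        if s.n=="wrist":
            r=np.hypot(x,y); k=np.sin(r)/max(r,1e-9); d=np.array([x*k,-y*k,-np.cos(r)])
        else: d=np.array([x,-y,-1.])
        d=s.R@d; return d/np.linalg.norm(d)
    def plane(s,uv,z):
        d=s.ray(uv); return s.p+d*(z-s.p[2])/d[2]
    def proj(s,P):
        c=s.R.T@(np.asarray(P,float)-s.p); x,y,z=c[0],-c[1],-c[2]
        if s.n=="wrist":
            r=np.hypot(x,y); t=np.arctan2(r,z); x,y=x/max(r,1e-9)*t,y/max(r,1e-9)*t
        else: x,y=x/z,y/z
        return np.array([s.K[0,0]*x+s.K[0,2],s.K[1,1]*y+s.K[1,2]])
def crop(im,x0,y0,w,h,k,fn):
    cv2.imwrite(fn,cv2.resize(im[y0:y0+h,x0:x0+w],None,fx=k,fy=k,interpolation=cv2.INTER_CUBIC))
E
python3 - <<'E'
from h import *
s=cv2.imread("pics/scene0.png");d=cv2.imread("pics/side0.png")
def two(a,b,fn): cv2.imwrite(fn,np.vstack([cv2.resize(x,(800,300),interpolation=cv2.INTER_CUBIC) for x in (a,b)]))
crop(s,350,235,130,97,6,"pics/s_stack.png")
crop(d,235,160,130,97,6,"pics/d_stack.png")
crop(s,70,140,200,150,4,"pics/s_left.png")
crop(d,350,270,200,150,4,"pics/d_left.png")
crop(s,220,215,200,190,3,"pics/s_mid.png")
crop(d,290,150,130,150,4,"pics/d_mid.png")
E
```

```text
(no output)
```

View pics/s_stack.png

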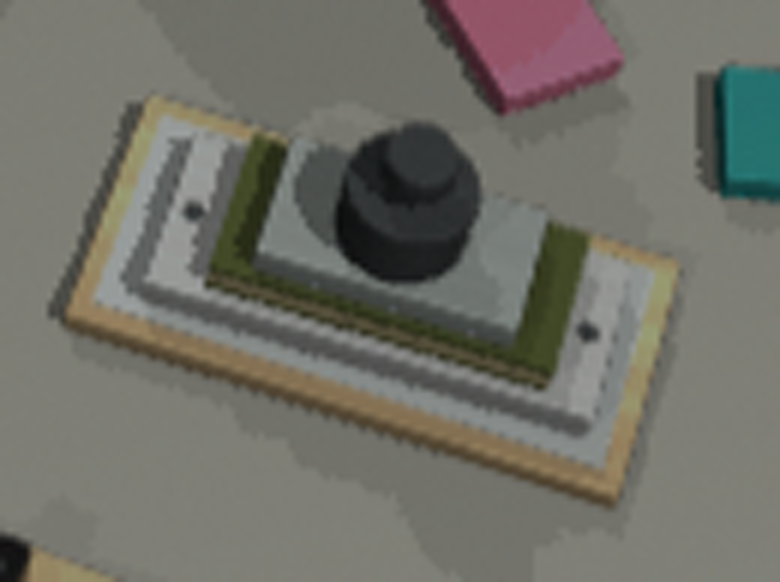

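View pics/d_stack.png

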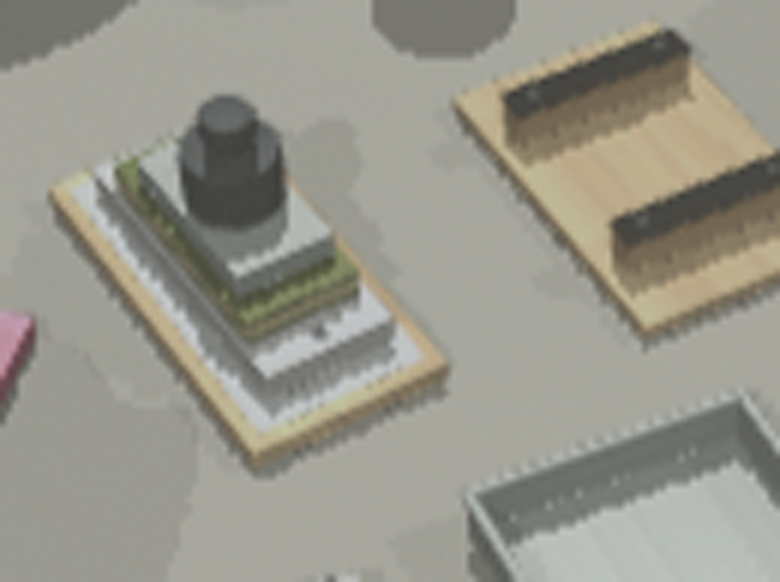

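View pics/s_left.png

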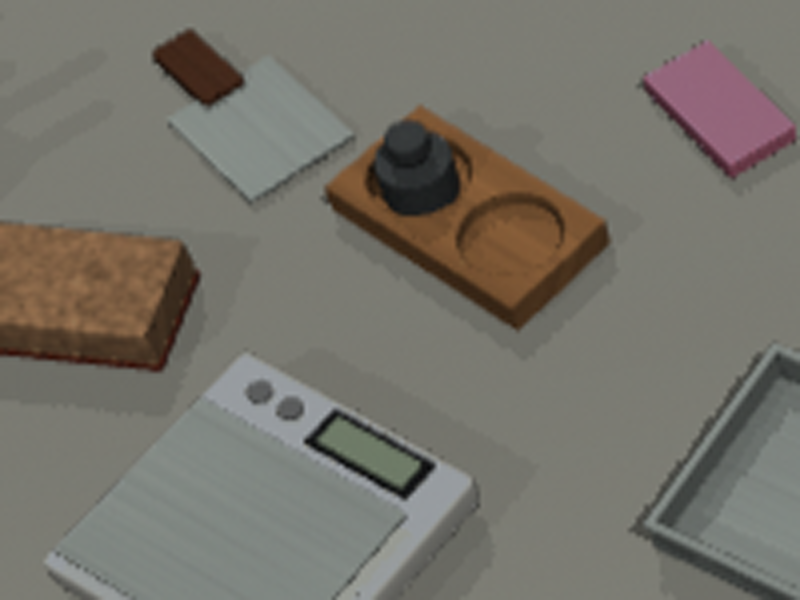

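View pics/d_left.png

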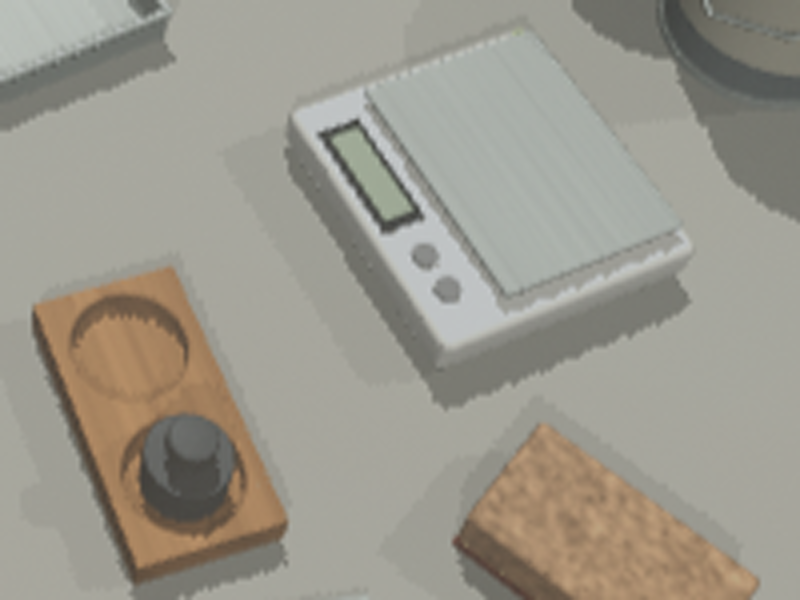

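View pics/s_mid.png

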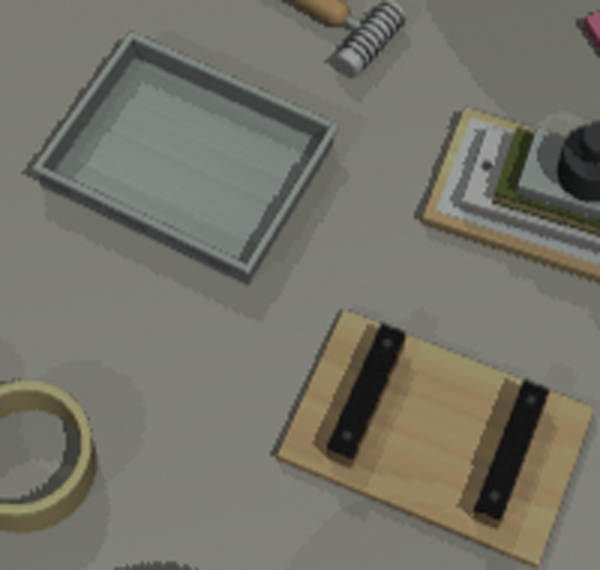

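View pics/d_mid.png

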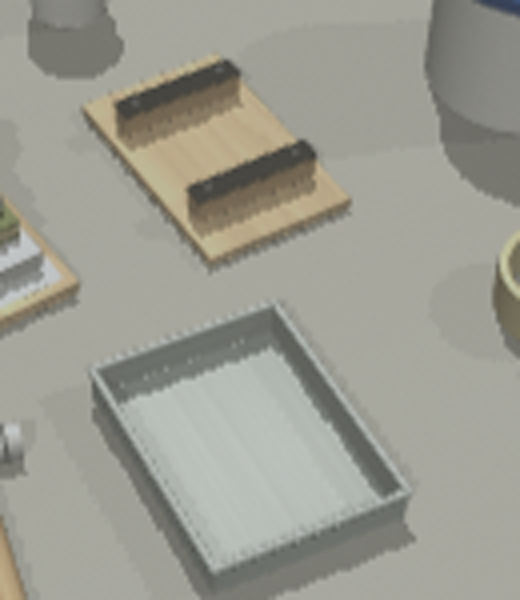

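```bash
cat > m.py <<'E'
from h import *
S=Cam("scene");D=Cam("side")
def o(p,k,x0,y0): return ((p[0]+.5)/k-.5+x0,(p[1]+.5)/k-.5+y0)
def rp(name,cam,pts,z,k,x0,y0):
    P=np.array([cam.plane(o(p,k,x0,y0),z)[:2] for p in pts])*1000
    c=P.mean(0); 
    L=[np.linalg.norm(P[(i+1)%len(P)]-P[i]) for i in range(len(P))]
    A=[np.degrees(np.arctan2(*(P[(i+1)%len(P)]-P[i])[::-1])) for i in range(len(P))]
    print(name,cam.n,"c",c.round(1),"L",np.round(L,1),"A",np.round(A,1))
    if len(P)==3: print("   mid02",((P[0]+P[2])/2).round(1))
a=(6,350,235);b=(6,235,160)
rp("knob",S,[(420,153)],.106,*a);rp("knob",D,[(228,118)],.106,*b)
rp("press",S,[(288,140),(258,250),(515,332),(548,210)],.056,*a);rp("press",D,[(330,232),(240,275),(137,155)],.056,*b)
rp("sample",S,[(258,132),(210,272),(547,375),(588,238)],.042,*a);rp("sample",D,[(357,265),(245,325),(118,170)],.042,*b)
rp("base",S,[(190,137),(148,285),(590,420),(632,275)],.028,*a);rp("base",D,[(395,322),(265,375),(95,180)],.028,*b)
a=(4,70,140);b=(4,350,270)
rp("block",S,[(420,107),(608,228),(518,312),(328,190)],.022,*a);rp("block",D,[(172,268),(35,308),(137,572),(287,525)],.022,*b)
rp("well",S,[(511,237)],.022,*a);rp("well",D,[(129,347)],.022,*b)
rp("spare",S,[(408,137)],.06,*a);rp("spare",D,[(193,440)],.06,*b)
rp("pan",D,[(527,33),(365,97),(512,295),(680,230)],.045,*b)
a=(3,220,215);b=(4,290,150)
rp("bear1",S,[(385,322),(405,335),(353,460),(328,452)],.031,*a)
rp("bear2",S,[(525,380),(548,388),(500,522),(476,512)],.031,*a)
rp("bear1",D,[(115,103),(120,122),(240,78),(230,60)],.031,*b)
rp("bear2",D,[(188,185),(192,205),(315,158),(303,142)],.031,*b)
rp("tray",S,[(133,35),(335,128),(250,270),(33,172)],.028,*a);rp("tray",D,[(275,303),(95,372),(213,572),(408,492)],.028,*b)
E
python3 m.py
python3 - <<'E'
from h import *
s=cv2.imread("pics/scene0.png")
crop(s,75,222,120,100,6,"pics/s_scale.png")
E
```

```text
knob scene c [439.4 282.6] L [0.] A [0.]
knob side c [436.3 280.3] L [0.] A [0.]
press scene c [439.4 284.4] L [46.5 89.8 50.8 91.7] A [   6.6   93.3 -175.8  -83.9]
press side c [430.5 270.9] L [ 46.2  92.5 102.7] A [-174.6   94.4  -58.9]
   mid02 [436.9 287. ]
sample scene c [438.8 285.8] L [ 60.9 118.3  57.7 119.5] A [   3.8   94.3 -177.4  -87.2]
sample side c [428.4 265.2] L [ 59.7 117.8 127.7] A [-171.7   93.6  -58.6]
   mid02 [437.  286.3]
base scene c [441.3 284.5] L [ 63.9 156.4  61.  161.2] A [   6.9   94.4 -177.4  -86.6]
base side c [427.1 254.5] L [ 63.8 150.7 168.8] A [-179.8   95.3  -62.6]
   mid02 [435.4 279.6]
block scene c [ 426.4 -279.1] L [153.4  75.8 150.7  78.9] A [  76.8  -12.6 -102.   169.4]
block side c [ 421.9 -283.3] L [ 78.8 149.4  79.2 150.1] A [ 168.3 -102.8  -12.2   77.4]
well scene c [ 434.9 -244.6] L [0.] A [0.]
well side c [ 430.5 -245.9] L [0.] A [0.]
spare scene c [ 419.1 -314.9] L [0.] A [0.]
spare side c [ 415.8 -318. ] L [0.] A [0.]
pan side c [ 671.1 -266.3] L [109.4 137.5 104.5 141.6] A [174.4 -95.   -7.8  82.9]
bear1 scene c [637.  202.4] L [16.  93.7 16.6 98.6] A [  77.9    1.2  -84.6 -179.4]
bear2 scene c [636.1 301.3] L [15.5 96.6 15.8 95.8] A [  93.     1.1  -89.7 -179.1]
bear1 side c [631.3 298.7] L [20.3 97.2 20.8 94.6] A [-109.1   -1.2   78.8  179.5]
bear2 side c [632.2 200.9] L [19.5 96.8 17.8 90.9] A [-112.5   -1.5   84.9  178.3]
tray scene c [517.7  14. ] L [169.7 128.7 171.8 134.8] A [ 85.3  -3.6 -92.6 175.5]
tray side c [512.6  10.6] L [129.2 167.8 130.5 169.3] A [177.3 -94.8  -3.4  85.6]
```

View pics/s_scale.png

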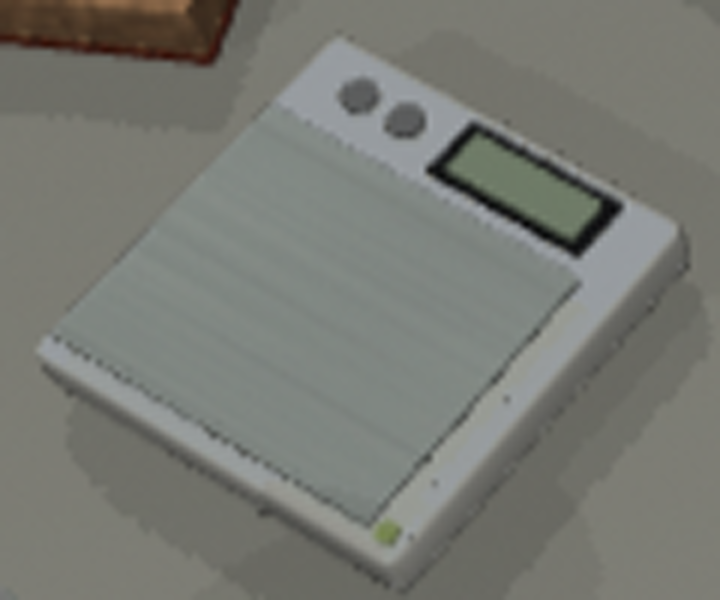

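```bash
cat >> h.py <<'E'
def go(x,y,z,yaw):
    """mm, deg (yaw of tool y axis in world, tool pointing down)"""
    o=ctrl.get_obs(); p=np.array(o['eef_pos'])*1000; M=rot(o['eef_rot'])
    a=np.radians(yaw); ty=np.array([np.cos(a),np.sin(a),0]); tz=np.array([0,0,-1.]); tx=np.cross(ty,tz)
    T=R.from_matrix(np.array([tx,ty,tz]).T)
    d=M.inv().apply(np.array([x,y,z])-p); rv=(M.inv()*T).as_rotvec()
    yv=M.as_matrix()[:,1]
    print("t %.2f pos %s yaw %.1f open %.3f F %s | shift %s rot %s q6 %.2f"%(o['time_s'],p.round(1),np.degrees(np.arctan2(yv[1],yv[0])),o['opening'],np.round(o['wrist_force'],1),d.round(1),rv.round(3),o['q'][5]))
    return d,rv
E
cat >> m.py <<'E'
rp("pan",S,[(278,103),(580,283),(370,523),(50,332)],.045,6,75,222)
E
python3 m.py | tail -1; python3 -c "
from h import *
go(438,281.5,200,4.5)"
```

```text
pan scene c [ 675.7 -263. ] L [140.8 108.5 142.5 112.2] A [ 81.7  -7.1 -96.7 172. ]
t 0.35 pos [160.9 551.9 207.1] yaw 73.7 open 0.999 F [ 0.3 -0.3  0.1] | shift [-341.7 -182.     7.1] rot [-0.     0.     1.208] q6 -0.21
```

>>> step_arm(targets="-43 -23 -20 0 0 0.15; -86 -46 -30 0 0 0.3; -129 -69 -30 0 0 0.45; -172 -92 -30 0 0 0.6; -215 -115 -25 0 0 0.76; -258 -138 -15 0 0 0.91; -300 -160 0 0 0 1.06; -342 -182 7 0 0 1.208")

```text
time_s: 1.35
eef_pos: [0.4389, 0.2802, 0.1996]
eef_rot: [-0.0, 0.68, 0.733, -0.0]
wrist_force: [0.4, 1.3, 0.4]
opening: 1.0
```

```bash
python3 -c "
from h import *
go(438,281.5,200,4.5)
w=Cam('wrist'); cv2.imwrite('pics/w1.png',w.im)
for P in [(.438,.2815,.106),(.438,.2815,.056)]: print(w.proj(P))
"
```

```text
t 1.35 pos [438.9 280.2 199.6] yaw 4.2 open 1.000 F [0.4 1.3 0.4] | shift [ 1.4 -0.8 -0.4] rot [-0.001  0.    -0.005] q6 0.27
[314.08650783 233.71504675]
[314.38027891 217.48298802]
```

View pics/w1.png

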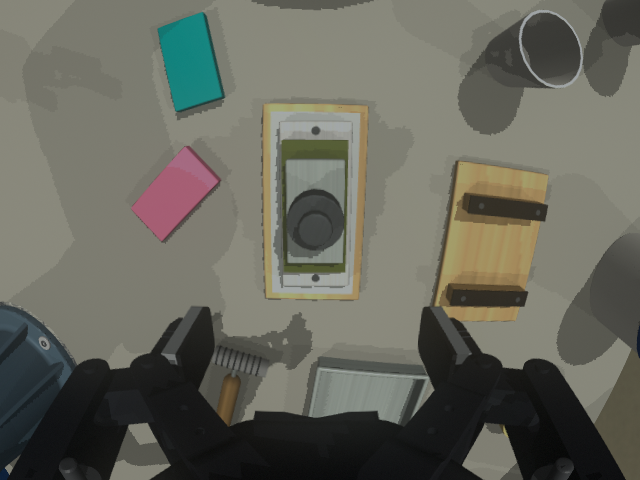

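```bash
python3 -c "
from h import *
w=cv2.imread('pics/w1.png'); crop(w,250,95,130,215,3.5,'pics/w1c.png') 
cv2.imwrite('pics/w1c.png',cv2.resize(w[120:300,255:375],None,fx=3.3,fy=3.3,interpolation=cv2.INTER_CUBIC))
"
```

```text
(no output)
```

View pics/w1c.png

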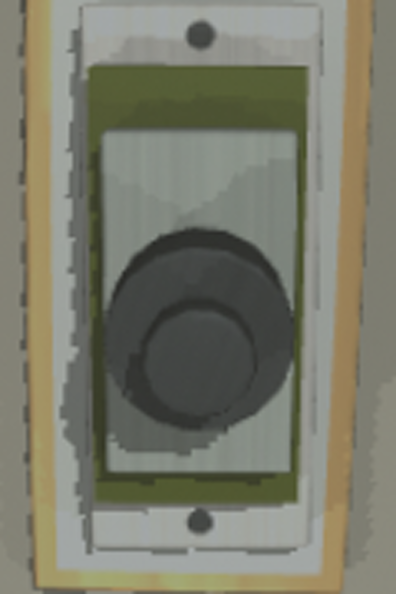

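Run:
```python
from h import *
w=Cam("wrist"); print(w.p)
def c(n,pts,z):
    P=np.array([w.plane(((u+.5)/3.3-.5+255,(v+.5)/3.3-.5+120),z)[:2]*1000 for u,v in pts])
    print(n,P.mean(0).round(1),[np.round(np.linalg.norm(P[(i+1)%len(P)]-P[i]),1) for i in range(len(P))],[np.round(np.degrees(np.arctan2(*(P[(i+1)%len(P)]-P[i])[::-1])),1) for i in range(len(P))])
c("knob",[(201,363)],.106)
c("press",[(101,130),(296,130),(291,472),(107,472)],.056)
c("sample",[(90,66),(308,66),(298,502),(96,502)],.042)
c("bolts",[(200,36),(200,522)],.028)
```

```text
[0.43789803 0.35293835 0.3641074 ]
knob [442.7 280.7] [np.float64(0.0)] [np.float64(0.0)]
press [442.  281.9] [np.float64(48.8), np.float64(91.2), np.float64(49.5), np.float64(91.2)] [np.float64(3.7), np.float64(-86.0), np.float64(-176.3), np.float64(93.5)]
sample [441.8 282.5] [np.float64(56.7), np.float64(121.4), np.float64(57.4), np.float64(121.4)] [np.float64(3.7), np.float64(-86.4), np.float64(-176.3), np.float64(93.3)]
bolts [442.5 280.3] [np.float64(141.0), np.float64(141.0)] [np.float64(-86.3), np.float64(93.7)]
```

```bash
python3 - <<'E'
from h import *
go(438,281.5,200,4)
w=Cam("wrist"); print(w.p); cv2.imwrite('pics/w2.png',w.im)
go(438,281.5,200,4)
for P in [(.4427,.2807,.106)]: print(w.proj(P))
E
python3 -c "
import cv2
w=cv2.imread('pics/w2.png');
cv2.imwrite('pics/w2c.png',cv2.resize(w[120:300,255:375],None,fx=3.3,fy=3.3,interpolation=cv2.INTER_CUBIC))
"
```

```text
t 1.45 pos [440.7 278.3 199.4] yaw 4.1 open 0.998 F [ 0.2  0.5 -0.9] | shift [ 3.4 -2.5 -0.6] rot [-0.     0.001  0.002] q6 0.26
[0.43577409 0.35463159 0.36465405]
t 1.50 pos [439.4 279.9 199.8] yaw 4.3 open 1.002 F [ 0.3  0.3 -0.7] | shift [ 1.7 -1.2 -0.2] rot [-0.001  0.     0.006] q6 0.26
[318.17054053 232.53728996]
```

View pics/w2c.png

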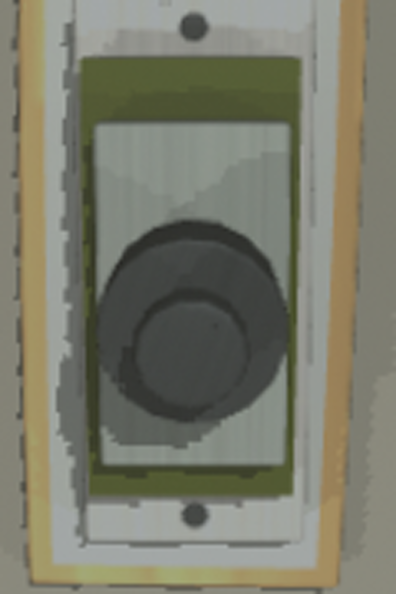

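>>> step_arm(targets="0 0 0 0 0 0; 0 0 0 0 0 0; 0 0 0 0 0 0; 0 0 0 0 0 0")

```text
time_s: 2.0
eef_pos: [0.438, 0.2821, 0.2005]
eef_rot: [0.0, 0.678, 0.735, 0.0]
wrist_force: [0.8, -0.9, 0.1]
opening: 1.0
```

Run:
```python
from h import *
for i in range(3):
    go(438,281.5,200,4)
    w=Cam("wrist"); print(w.p)
cv2.imwrite('pics/w3.png',w.im)
cv2.imwrite('pics/w3c.png',cv2.resize(w.im[120:300,255:375],None,fx=3.3,fy=3.3,interpolation=cv2.INTER_CUBIC))
np.savez('w3.npz',p=w.p,R=w.R)
```

```text
t 2.00 pos [438.  282.1 200.5] yaw 4.6 open 1.000 F [ 0.8 -0.9  0.1] | shift [-0.6 -0.1  0.5] rot [ 0.   -0.    0.01] q6 0.26
[0.43229263 0.35803367 0.36585126]
t 2.05 pos [438.1 281.9 200.4] yaw 4.6 open 1.003 F [-0.2 -0.5  0.3] | shift [-0.4 -0.1  0.4] rot [ 0.   -0.    0.01] q6 0.26
[0.43240765 0.35791604 0.36580348]
t 2.10 pos [438.2 281.8 200.4] yaw 4.6 open 0.999 F [-0.9  0.  -0.2] | shift [-0.3 -0.2  0.4] rot [ 0.   -0.    0.01] q6 0.26
[0.43250985 0.35781066 0.36576148]
```

View pics/w3c.png

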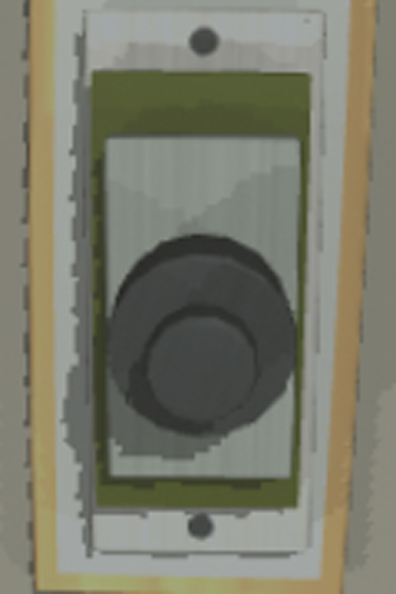

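Run:
```python
from h import *
w=Cam("wrist"); print(w.p)
def c(n,pts,z):
    P=np.array([w.plane(((u+.5)/3.3-.5+255,(v+.5)/3.3-.5+120),z)[:2]*1000 for u,v in pts])
    print(n,P.mean(0).round(1),[float(np.round(np.linalg.norm(P[(i+1)%len(P)]-P[i]),1)) for i in range(len(P))],[float(np.round(np.degrees(np.arctan2(*(P[(i+1)%len(P)]-P[i])[::-1])),1)) for i in range(len(P))])
c("knob",[(203,369)],.106)
c("press",[(105,138),(301,138),(292,477),(110,477)],.056)
c("sample",[(92,72),(311,74),(297,508),(97,505)],.042)
c("bolts",[(204,41),(201,526)],.028)
go(437.5,282.5,90,4.6)
```

```text
[0.43259641 0.35772066 0.3657264 ]
knob [438.7 284.7] [0.0] [0.0]
press [438.4 285.7] [49.4, 91.0, 49.2, 90.9] [4.5, -85.8, -175.5, 94.3]
sample [437.6 286.5] [57.3, 121.6, 57.1, 121.2] [4.0, -86.1, -176.4, 94.0]
bolts [438.6 284.7] [141.4, 141.4] [-85.8, 94.2]
t 2.20 pos [438.3 281.7 200.3] yaw 4.5 open 1.000 F [ 0.1 -0.1  0. ] | shift [  0.9  -0.7 110.3] rot [ 0.    -0.    -0.001] q6 0.26
```

>>> step_arm(targets="1 0 25 0 0 0; 1 0 55 0 0 0; 1 0 85 0 0 0; 1 0 103 0 0 0; 1 0 109 0 0 0; 1 0 109 0 0 0; 1 0 109 0 0 0")

```text
time_s: 3.08
eef_pos: [0.4392, 0.2829, 0.0924]
eef_rot: [0.0, 0.679, 0.734, 0.001]
wrist_force: [-0.2, 0.2, -0.2]
opening: 1.0
```

>>> step_arm(targets="0 0 0 0 0 0; 0 0 0 0 0 0; 0 0 0 0 0 0; 0 0 0 0 0 0; 0 0 0 0 0 0; 0 0 0 0 0 0", grip=0)

```text
time_s: 3.82
eef_pos: [0.4382, 0.2825, 0.0912]
eef_rot: [-0.0, 0.679, 0.734, -0.0]
wrist_force: [0.1, -0.1, 0.2]
opening: -0.001
```

Run:
```python
from h import *
go(438,281.5,90,4)
a=Cam("scene").im; b=Cam("side").im; w=Cam("wrist").im
cv2.imwrite('pics/a1.png',np.hstack([cv2.resize(a[220:340,345:475],None,fx=3,fy=3),cv2.resize(b[150:270,225:355],None,fx=3,fy=3)]));cv2.imwrite('pics/w4.png',w)
```

```text
t 3.83 pos [438.2 282.5  91.2] yaw 4.5 open -0.001 F [ 0.1 -0.1  0.2] | shift [-1.  -0.3  1.2] rot [-0.     0.     0.009] q6 0.27
```

View pics/a1.png

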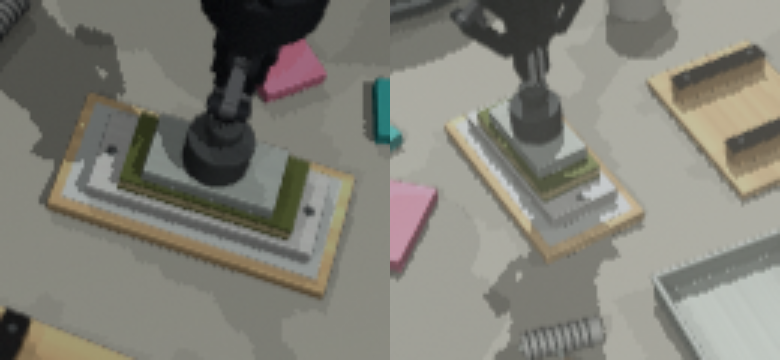

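View pics/w4.png

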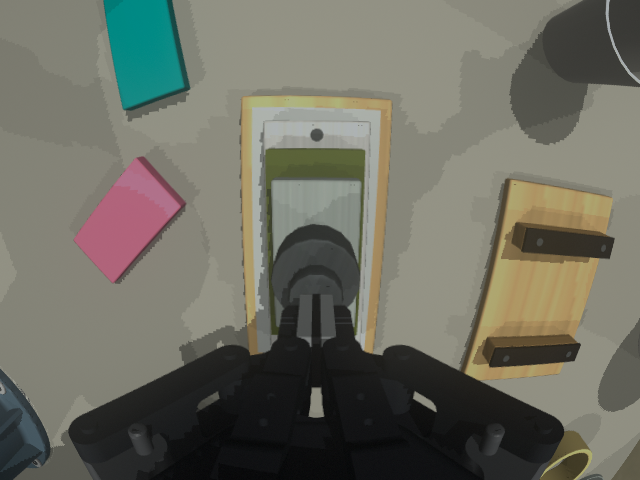

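Run:
```python
from h import *
c=Cam("wrist");w=c.im
print(c.proj((.438,.2825,.091)),c.proj((.438,.2825,.106)),c.proj((.438,.2825,.110)), c.p)
s=Cam("scene");d=Cam("side")
for P in [(.438,.2825,.091),(.438,.2825,.106)]: print(s.proj(P),d.proj(P))
cv2.imwrite('pics/w5.png',np.hstack([cv2.resize(w[210:350,260:375],(575,700))[:600],cv2.resize(s.im[235:300,390:440],None,fx=4,fy=4,interpolation=cv2.INTER_CUBIC)[:240].repeat(1,axis=0) if False else np.zeros((600,1,3),np.uint8)]))
cv2.imwrite('pics/a2.png',np.hstack([cv2.resize(s.im[225:300,385:435],(400,600),interpolation=cv2.INTER_CUBIC),cv2.resize(d.im[150:225,250:300],(400,600),interpolation=cv2.INTER_CUBIC)]))
```

```text
[314.37304719 289.46028379] [314.25855128 303.26494535] [314.22506057 307.32557129] [0.43269866 0.35852439 0.25664134]
[418.54411786 263.4734368 ] [273.28609665 182.85683049]
[419.74923684 259.5019173 ] [272.80296025 178.54747431]
```

View pics/w5.png

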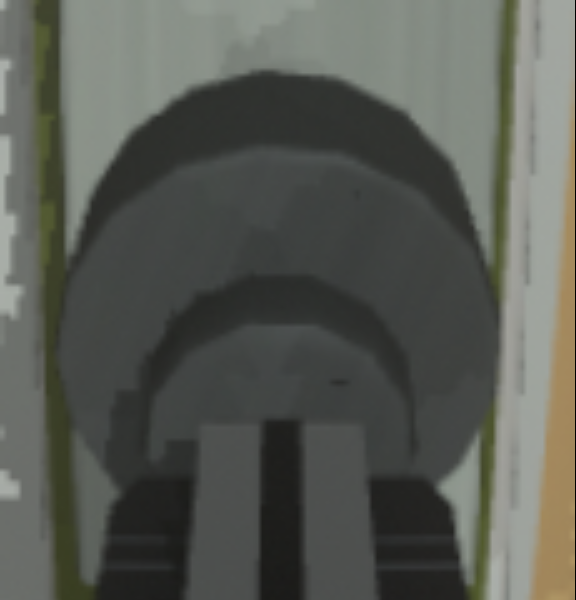

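View pics/a2.png

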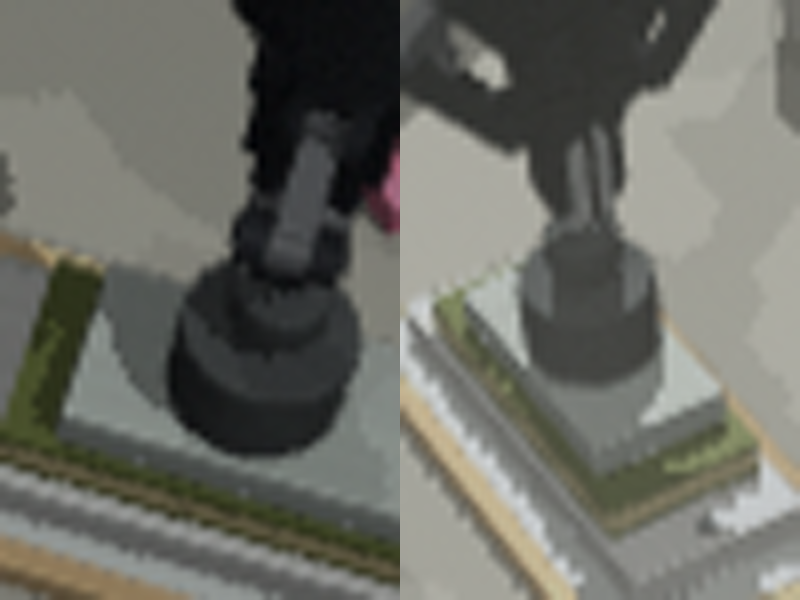

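>>> step_arm(targets="0 0 -30 0 0 0; 0 0 -60 0 0 0; 0 0 -80 0 0 0; 0 0 -80 0 0 0; 0 0 -80 0 0 0; 0 0 -80 0 0 0")

```text
time_s: 4.88
eef_pos: [0.4375, 0.2822, 0.1699]
eef_rot: [-0.001, 0.679, 0.734, -0.001]
wrist_force: [-0.5, -0.2, 0.1]
opening: 0.002
```

Run:
```python
from h import *
go(438.7,283,90,4.5)
s=Cam("scene");d=Cam("side")
P=ctrl.get_obs()['eef_pos']; x=s.proj(P);y=d.proj(P)
for dz in (0,.01,.02,.03):
    print(dz, s.proj(P+np.array([0,0,dz])), d.proj(P+np.array([0,0,dz])))
def cr(im,c):
    u,v=int(c[0]),int(c[1]); print(u-33,v-50); return cv2.resize(im[v-50:v+50,u-33:u+33],(396,600),interpolation=cv2.INTER_CUBIC)
cv2.imwrite('pics/a3.png',np.hstack([cr(s.im,x),cr(d.im,y)]))
```

```text
t 4.88 pos [437.5 282.2 169.9] yaw 4.5 open 0.002 F [-0.5 -0.2  0.1] | shift [ 0.7  1.5 79.9] rot [-0.002  0.001  0.   ] q6 0.27
0 [425.18599275 241.25867255] [270.55210853 159.27786541]
0.01 [426.08989109 238.27723416] [270.19836456 156.12760516]
0.02 [427.00833719 235.24781113] [269.84023223 152.93826443]
0.03 [427.9416851  232.16923564] [269.47762936 149.70911146]
392 191
237 109
```

View pics/a3.png

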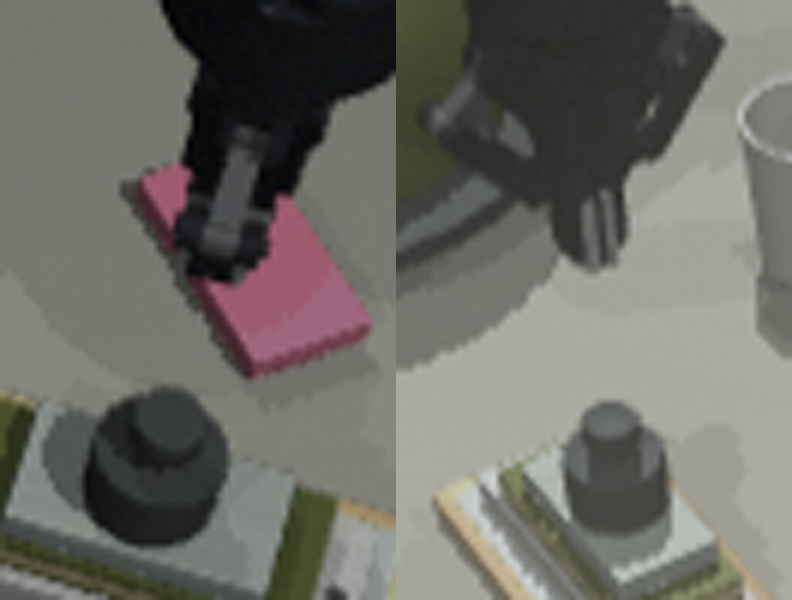

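Run:
```python
from h import *
s=Cam("scene");d=Cam("side")
def tri(a,b):
    A=s.ray(a);B=d.ray(b)
    M=np.array([A,-B]).T; t=np.linalg.lstsq(M,d.p-s.p,rcond=None)[0]
    p,q=s.p+A*t[0],d.p+B*t[1]; print(((p+q)/2*1000).round(1),"gap",np.linalg.norm(p-q).round(4)*1000)
tri((392+222/6,191+270/6),(237+204/6,109+265/6))
tri((392+150/6+3,191+407/6),(237+214/6,109+415/6)) # knob top
print(ctrl.get_obs()['eef_pos'])
```

```text
[439.3 284.6 188.9] gap 5.1000000000000005
[437.6 282.4 107.7] gap 0.3
[0.43796063 0.28241019 0.17064674]
```

The closed fingertips triangulate about 18 mm above the reported TCP, which explains why the grasp closed on nothing. I'll allow for that and open again.

>>> step_arm(targets="0 0 0 0 0 0; 0 0 0 0 0 0; 0 0 0 0 0 0; 0 0 0 0 0 0; 0 0 0 0 0 0; 0 0 0 0 0 0", grip=100)

```text
time_s: 5.82
eef_pos: [0.4383, 0.2825, 0.1713]
eef_rot: [0.0, 0.679, 0.734, 0.0]
wrist_force: [-0.0, -1.3, -0.9]
opening: 0.999
```

Run:
```python
from h import *
go(438.2,283,75,4.5)
s=Cam("scene");d=Cam("side")
def cr(im,c):
    u,v=c; print(u-33,v-50); return cv2.resize(im[v-50:v+50,u-33:u+33],(396,600),interpolation=cv2.INTER_CUBIC)
cv2.imwrite('pics/a4.png',np.hstack([cr(s.im,(425,241)),cr(d.im,(270,159))]))
```

```text
t 5.83 pos [438.3 282.5 171.3] yaw 4.5 open 0.999 F [-0.  -1.3 -0.9] | shift [ 0.5 -0.1 96.3] rot [ 0. -0.  0.] q6 0.27
392 191
237 109
```

View pics/a4.png

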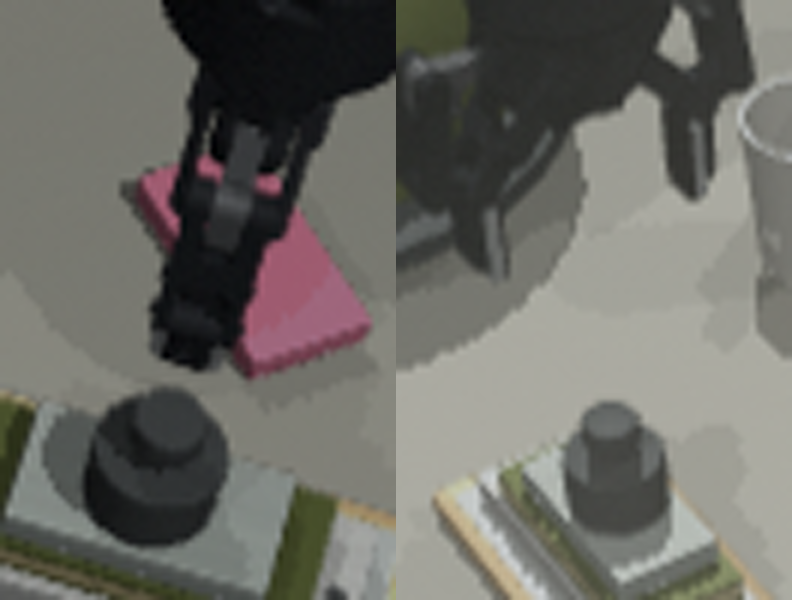

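>>> step_arm(targets="1 0 20 0 0 0; 1 0 45 0 0 0; 1 0 70 0 0 0; 1 0 88 0 0 0; 1 0 96 0 0 0; 1 0 96 0 0 0; 1 0 96 0 0 0")

```text
time_s: 6.8
eef_pos: [0.439, 0.2838, 0.0762]
eef_rot: [0.0, 0.679, 0.734, 0.001]
wrist_force: [0.8, -0.6, 0.3]
opening: 1.001
```

>>> step_arm(targets="0 0 0 0 0 0; 0 0 0 0 0 0; 0 0 0 0 0 0; 0 0 0 0 0 0; 0 0 0 0 0 0; 0 0 0 0 0 0", grip=0)

```text
time_s: 7.55
eef_pos: [0.4381, 0.2836, 0.0758]
eef_rot: [-0.0, 0.679, 0.735, -0.0]
wrist_force: [-2.3, -0.7, 5.2]
opening: 0.264
```

Run:
```python
from h import *
go(438.2,283,75,4.5)
c=Cam("wrist");s=Cam("scene");d=Cam("side")
cv2.imwrite('pics/a5.png',np.hstack([cv2.resize(s.im[225:300,385:435],(400,600),interpolation=cv2.INTER_CUBIC),cv2.resize(d.im[150:225,250:300],(400,600),interpolation=cv2.INTER_CUBIC)]))
cv2.imwrite('pics/w6.png',cv2.resize(c.im[210:350,240:395],(664,600)))
```

```text
t 7.55 pos [438.1 283.6  75.8] yaw 4.5 open 0.264 F [-2.3 -0.7  5.2] | shift [-0.6  0.   0.8] rot [-0.    -0.     0.001] q6 0.27
```

View pics/a5.png

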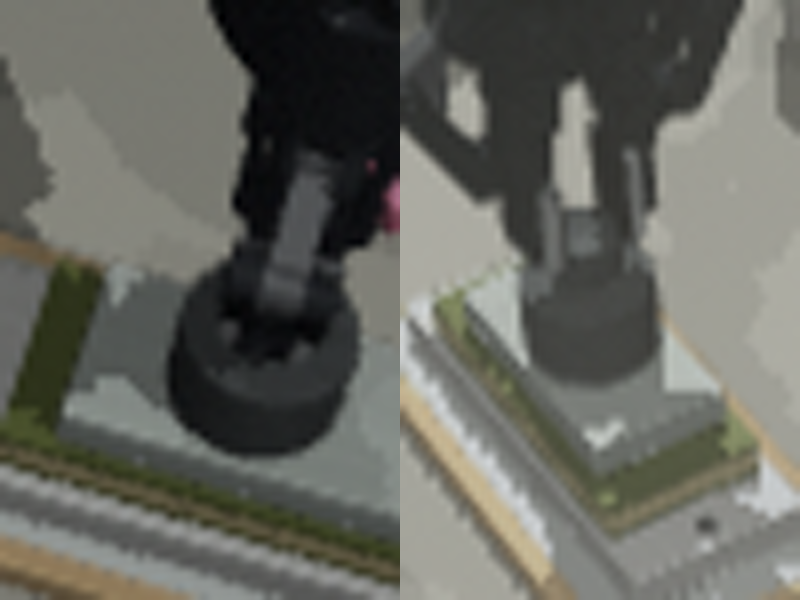

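View pics/w6.png

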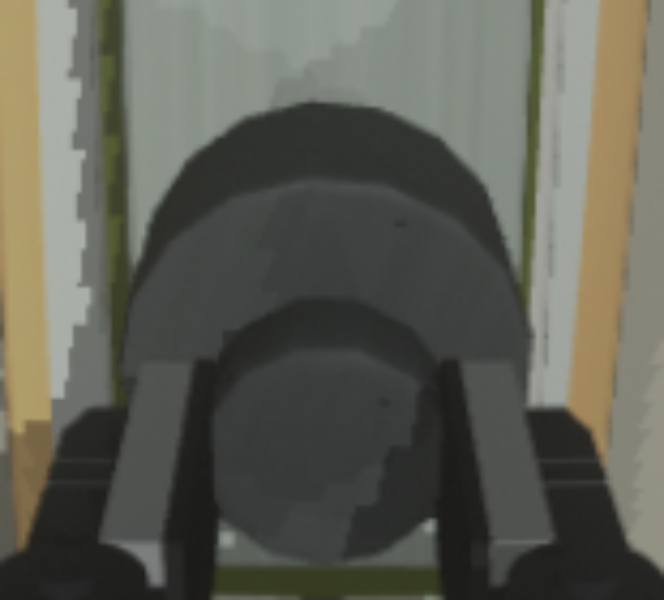

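>>> step_arm(targets="0 0 -1 0 0 0; 0 0 -5 0 0 0; 0 0 -15 0 0 0; 0 0 -35 0 0 0; 0 0 -65 0 0 0; 0 0 -90 0 0 0; 0 0 -100 0 0 0; 0 0 -100 0 0 0")

```text
time_s: 8.7
eef_pos: [0.4385, 0.2837, 0.1758]
eef_rot: [0.0, 0.679, 0.735, 0.001]
wrist_force: [-0.3, -0.5, -3.2]
opening: 0.262
```

Run:
```python
from h import *
go(432.7,-244.5,120,-12.5)
s=Cam("scene");d=Cam("side");
def cr(im,u,v):
    return cv2.resize(im[v-50:v+50,u-33:u+33],(396,600),interpolation=cv2.INTER_CUBIC)
cv2.imwrite('pics/a6.png',np.hstack([cr(s.im,425,241),cr(d.im,270,169)]))
```

```text
t 8.70 pos [438.5 283.7 175.8] yaw 4.5 open 0.262 F [-0.3 -0.5 -3.2] | shift [-526.1  -47.5   55.5] rot [ 0.001 -0.001  0.297] q6 0.27
```

View pics/a6.png

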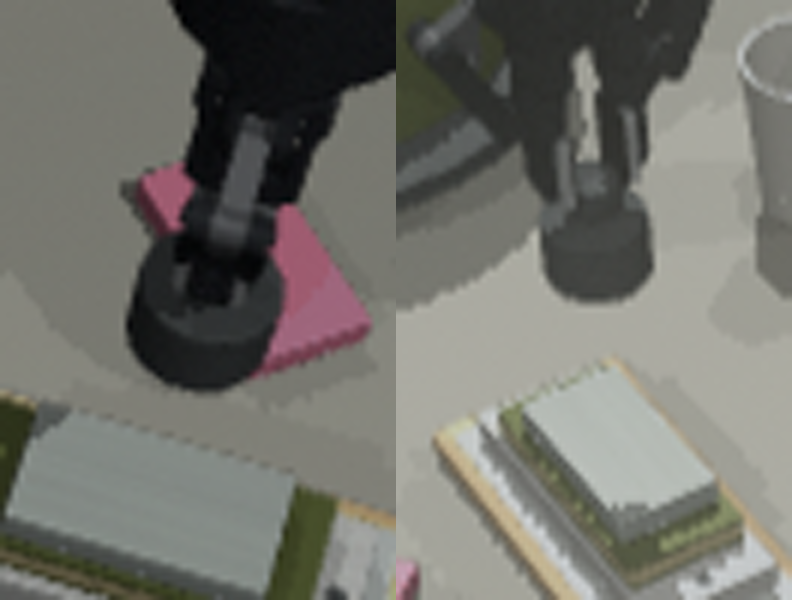

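>>> step_arm(targets="-20 -2 0 0 0 0.02; -60 -5 0 0 0 0.04; -105 -9 0 0 0 0.06; -150 -13 0 0 0 0.08; -195 -17 0 0 0 0.1; -240 -21 0 0 0 0.13; -285 -25 0 0 0 0.16; -330 -30 0 0 0 0.19")

```text
time_s: 9.8
eef_pos: [0.4334, -0.049, 0.1741]
eef_rot: [-0.001, 0.746, 0.666, -0.0]
wrist_force: [0.2, 0.1, -4.4]
opening: 0.26
```

Run:
```python
from h import *
go(432.7,-244.5,120,-12.5)
```

```text
t 9.80 pos [433.4 -49.  174.1] yaw -6.4 open 0.260 F [ 0.2  0.1 -4.4] | shift [-194.4   21.3   54. ] rot [-0.002 -0.     0.106] q6 -0.27
```

>>> step_arm(targets="-40 4 0 0 0 0.03; -80 8 0 0 0 0.05; -120 13 0 0 0 0.07; -155 17 0 0 0 0.09; -180 20 0 0 0 0.106; -193 21 0 0 0 0.106; -193 21 0 0 0 0.106; -193 21 0 0 0 0.106")

```text
time_s: 10.8
eef_pos: [0.4336, -0.2408, 0.1748]
eef_rot: [-0.001, 0.779, 0.627, 0.0]
wrist_force: [0.4, 1.0, -3.4]
opening: 0.26
```

>>> step_arm(targets="0 0 0 0 0 0; 0 0 0 0 0 0; 0 0 0 0 0 0; 0 0 0 0 0 0")

```text
time_s: 11.3
eef_pos: [0.4339, -0.2418, 0.1754]
eef_rot: [0.0, 0.779, 0.626, 0.0]
wrist_force: [0.7, 0.7, -2.7]
opening: 0.261
```

Run:
```python
from h import *
go(432.7,-244.5,120,-12.5)
c=Cam("wrist"); cv2.imwrite('pics/w7.png',c.im)
go(432.7,-244.5,120,-12.5)
print(c.proj((.4327,-.2445,.022)))
```

```text
t 11.30 pos [ 433.9 -241.8  175.4] yaw -12.4 open 0.261 F [ 0.7  0.7 -2.7] | shift [-2.9 -0.6 55.4] rot [0.    0.    0.001] q6 -0.53
t 11.35 pos [ 433.8 -241.9  175.3] yaw -12.4 open 0.262 F [-0.6 -0.3 -3.9] | shift [-2.8 -0.6 55.3] rot [0.    0.    0.001] q6 -0.53
[314.51587223 219.72930989]
```

View pics/w7.png

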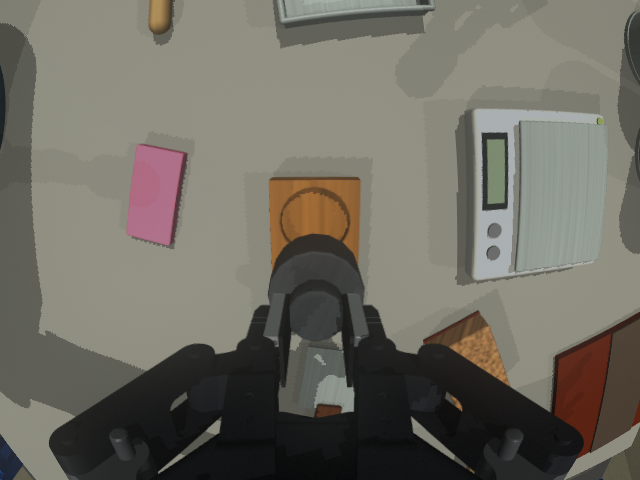

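Run:
```python
from h import *
c=Cam("wrist")
a=np.radians(77.3); u=np.array([np.cos(a),np.sin(a)])
print(c.plane((315,187.5),.022)[:2]*1000-31*u)
l,r=c.plane((281,217),.022),c.plane((349,217),.022); print((l+r)/2*1000, np.linalg.norm(l-r))
l,r=c.plane((270,180),.022),c.plane((360,178),.022); print(l,r,np.linalg.norm(l-r), ((l+r)/2*1000)[:2]-38*u)
go(433,-244,120,-12.5)
```

```text
[ 432.49850174 -246.75646487]
[ 433.63692838 -242.1458477    22.        ] 0.06009825187374386
[ 0.40274473 -0.20142879  0.022     ] [ 0.47915788 -0.21652144  0.022     ] 0.07788938660606025 [ 432.5971509  -246.04542825]
t 11.40 pos [ 433.8 -241.9  175.3] yaw -12.4 open 0.261 F [ 0.6  0.5 -2.8] | shift [-2.2 -0.4 55.3] rot [0.    0.    0.001] q6 -0.53
```

>>> step_arm(targets="-3 -0.6 20 0 0 0; -3 -0.6 50 0 0 0; -3 -0.6 80 0 0 0; -3 -0.6 105 0 0 0; -3 -0.6 120 0 0 0; -3 -0.6 120 0 0 0; -3 -0.6 120 0 0 0; -3 -0.6 120 0 0 0")

```text
time_s: 12.4
eef_pos: [0.4334, -0.2454, 0.0564]
eef_rot: [0.001, 0.779, 0.626, 0.0]
wrist_force: [0.7, -0.2, -3.2]
opening: 0.259
```

Run:
```python
from h import *
c=Cam("wrist");s=Cam("scene");d=Cam("side");go(432.7,-245,30,-12.5)
u,v=map(int,s.proj((.433,-.245,.03)));u2,v2=map(int,d.proj((.433,-.245,.03)))
def cr(im,u,v): return cv2.resize(im[v-37:v+38,u-33:u+33],(396,450),interpolation=cv2.INTER_CUBIC)
cv2.imwrite('pics/a7.png',np.hstack([cr(s.im,u,v),cr(d.im,u2,v2)]))
```

```text
t 12.55 pos [ 433.  -245.1   56. ] yaw -12.4 open 0.265 F [ 0.2  0.5 -3.9] | shift [ 0.  -0.3 26. ] rot [0.001 0.001 0.001] q6 -0.54
```

View pics/a7.png

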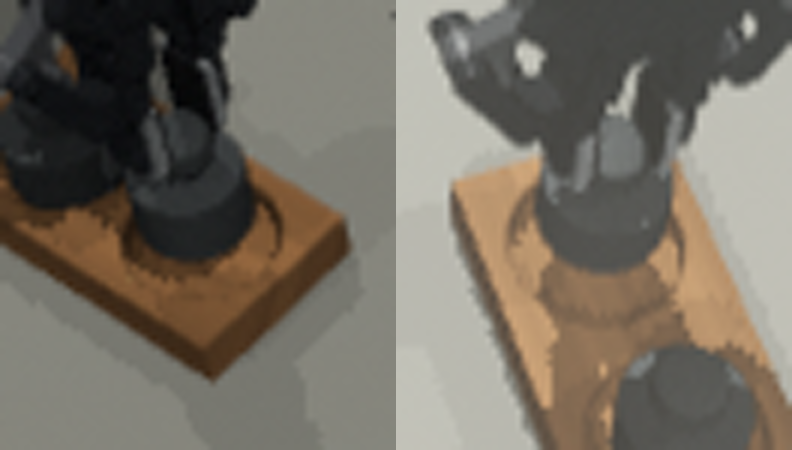

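The weight hangs centred over the empty well in both views, at roughly (190,190) and (605,200). I'll lower it.

>>> step_arm(targets="0 0 8 0 0 0; 0 0 16 0 0 0; 0 0 21 0 0 0; 0 0 24 0 0 0; 0 0 25.5 0 0 0; 0 0 25.5 0 0 0; 0 0 25.5 0 0 0")

```text
time_s: 13.42
eef_pos: [0.4327, -0.2449, 0.0299]
eef_rot: [0.0, 0.78, 0.626, 0.0]
wrist_force: [-0.8, 0.3, -2.3]
opening: 0.26
```

>>> step_arm(targets="0 0 0.5 0 0 0; 0 0 0.5 0 0 0; 0 0 0.5 0 0 0; 0 0 0.5 0 0 0", grip=55)

```text
time_s: 13.92
eef_pos: [0.4328, -0.2449, 0.0295]
eef_rot: [0.0, 0.78, 0.626, 0.0]
wrist_force: [0.8, 0.2, 0.4]
opening: 0.548
```

>>> step_arm(targets="0 0 -8 0 0 0; 0 0 -25 0 0 0; 0 0 -50 0 0 0; 0 0 -85 0 0 0; 0 0 -120 0 0 0; 0 0 -150 0 0 0; 0 0 -160 0 0 0; 0 0 -160 0 0 0")

```text
time_s: 14.92
eef_pos: [0.4328, -0.245, 0.19]
eef_rot: [0.001, 0.78, 0.626, 0.0]
wrist_force: [-0.4, -0.0, -1.0]
opening: 0.551
```

Run:
```python
from h import *
c=Cam("wrist");s=Cam("scene");d=Cam("side");go(438.2,284,150,4.5)
u,v=map(int,s.proj((.433,-.26,.03)));u2,v2=map(int,d.proj((.433,-.26,.03)))
def cr(im,u,v): return cv2.resize(im[v-37:v+38,u-33:u+33],(396,450),interpolation=cv2.INTER_CUBIC)
cv2.imwrite('pics/a8.png',np.hstack([cr(s.im,u,v),cr(d.im,u2,v2)]))
```

```text
t 15.07 pos [ 431.9 -244.1  187.9] yaw -12.4 open 0.548 F [0.7 0.2 0.2] | shift [ 517.  -107.5   38.8] rot [-0.002 -0.002 -0.296] q6 -0.54
```

View pics/a8.png

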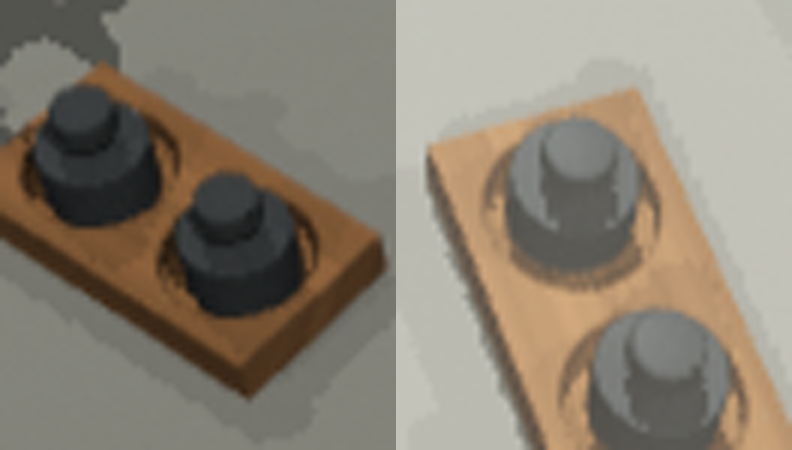

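The weight stands in the well and the other weight is undisturbed. Going back to the stack.

>>> step_arm(targets="40 -8 0 0 0 -0.03; 100 -20 0 0 0 -0.06; 160 -33 0 0 0 -0.09; 220 -46 0 0 0 -0.12; 280 -59 0 0 0 -0.15; 340 -71 0 0 0 -0.19; 400 -84 0 0 0 -0.23; 450 -94 0 0 0 -0.27", grip=100)

```text
time_s: 16.08
eef_pos: [0.4365, 0.2171, 0.188]
eef_rot: [-0.001, 0.687, 0.726, -0.001]
wrist_force: [0.7, -0.6, 0.0]
opening: 1.001
```

Run:
```python
from h import *
go(438.3,285.5,130,4.7)
```

```text
t 16.07 pos [436.5 217.1 188. ] yaw 3.2 open 1.001 F [ 0.7 -0.6  0. ] | shift [68.2  5.7 58. ] rot [-0.002  0.    -0.027] q6 0.16
```

>>> step_arm(targets="35 3 10 0 0 -0.015; 60 5 30 0 0 -0.027; 68 5.5 50 0 0 -0.027; 68 5.5 68 0 0 -0.027; 68 5.5 68 0 0 -0.027; 68 5.5 68 0 0 -0.027; 68 5.5 68 0 0 -0.027; 68 5.5 68 0 0 -0.027")

```text
time_s: 17.08
eef_pos: [0.4402, 0.2831, 0.1221]
eef_rot: [0.0, 0.678, 0.735, 0.001]
wrist_force: [0.1, -0.5, -0.7]
opening: 1.001
```

Run:
```python
from h import *
go(438.3,285.5,24.5,4.7)
c=Cam("wrist"); cv2.imwrite('pics/w8.png',c.im); go(438.3,285.5,24.5,4.7)
```

```text
t 17.07 pos [440.2 283.1 122.1] yaw 4.6 open 1.001 F [ 0.1 -0.5 -0.7] | shift [ 2.5 -1.8 97.6] rot [ 0.001 -0.    -0.002] q6 0.26
t 17.12 pos [440.  283.1 121.9] yaw 4.6 open 1.000 F [-0.   0.3 -1. ] | shift [ 2.5 -1.6 97.4] rot [ 0.001 -0.    -0.002] q6 0.26
```

View pics/w8.png

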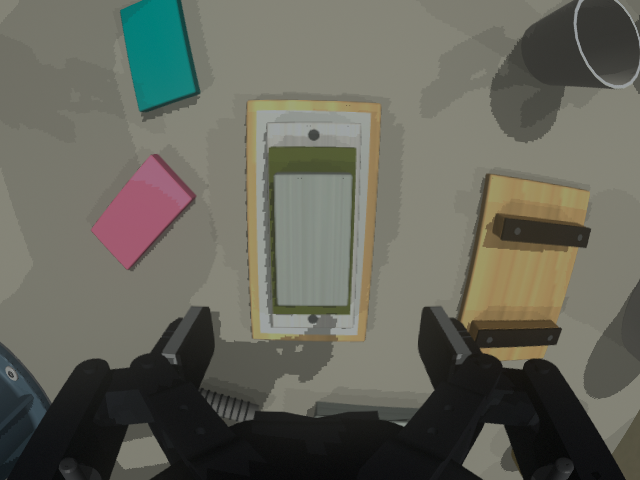

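Run:
```python
from h import *
c=Cam("wrist")
P=np.array([c.plane(p,.056)[:2]*1000 for p in [(274.5,174),(352,174),(349.5,306),(277.5,306)]]);print(P.mean(0),np.linalg.norm(P[1]-P[0]),np.linalg.norm(P[2]-P[1]))
d=P[0]-P[3]+P[1]-P[2];print(np.degrees(np.arctan2(d[1],d[0])))
go(438.3,285.5,24.5,4.7)
```

```text
[438.7255458  285.64037613] 48.49075933720447 91.43210218564664
94.53671316217039
t 17.18 pos [439.9 283.1 121.8] yaw 4.6 open 1.000 F [ 0.4  0.  -0.3] | shift [ 2.5 -1.5 97.3] rot [ 0.001 -0.    -0.002] q6 0.26
```

Run:
```python
from h import *
d=Cam("side");s=Cam("scene")
for z in (.086,.09,.094,.098): print(z,d.proj((.422,.282,z)),d.proj((.454,.284,z)),d.proj((.454,.272,z)), s.proj((.454,.284,z)))
```

```text
0.086 [267.99997766 186.46790405] [278.67933905 181.88035687] [280.69248403 184.56523199] [416.37062965 271.27531733]
0.09 [267.85942433 185.33326927] [278.56482144 180.74480149] [280.58205918 183.429877  ] [416.6840898  270.24421496]
0.094 [267.71821025 184.19330044] [278.44977011 179.60395367] [280.47111693 182.28920213] [416.99943772 269.20690295]
0.098 [267.57633074 183.04795984] [278.3341813  178.45777635] [280.35965361 181.14316992] [417.31669049 268.16332504]
```

Run:
```python
import cv2
a=cv2.imread('pics/a5.png'); cv2.imwrite('pics/a5z.png',cv2.resize(a[180:420,480:720],(720,600),interpolation=cv2.INTER_CUBIC))
```

```text
(no output)
```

View pics/a5z.png

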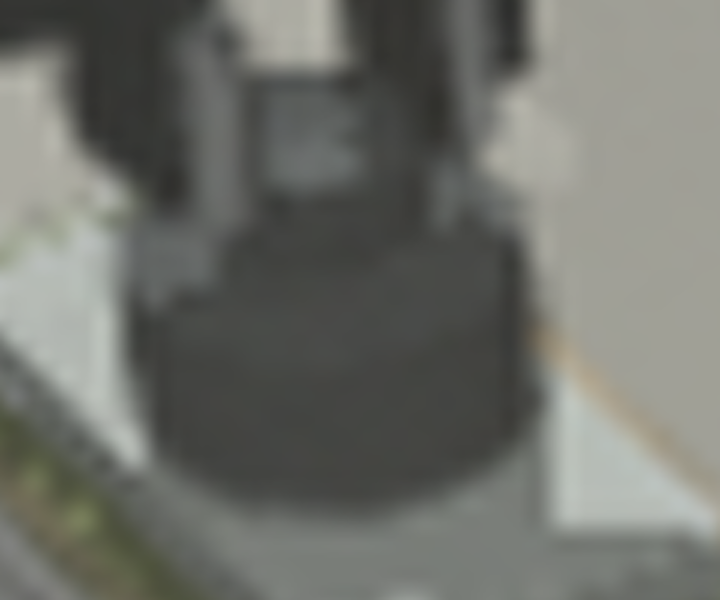

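>>> step_arm(targets="2.5 -1.5 20 0 0 0; 2.5 -1.5 45 0 0 0; 2.5 -1.5 65 0 0 0; 2.5 -1.5 82 0 0 0; 2.5 -1.5 92 0 0 0; 2.5 -1.5 96 0 0 0; 2.5 -1.5 96 0 0 0; 2.5 -1.5 96 0 0 0")

```text
time_s: 18.27
eef_pos: [0.4384, 0.2857, 0.0259]
eef_rot: [0.0, 0.678, 0.735, 0.001]
wrist_force: [0.2, -0.6, 0.3]
opening: 1.002
```

>>> step_arm(targets="0 0 0 0 0 0; 0 0 0 0 0 0; 0 0 0 0 0 0; 0 0 0 0 0 0; 0 0 0 0 0 0", grip=0)

```text
time_s: 18.9
eef_pos: [0.438, 0.2856, 0.0262]
eef_rot: [0.0, 0.678, 0.735, 0.0]
wrist_force: [-2.2, -1.0, 7.5]
opening: 0.553
```

Run:
```python
from h import *
go(438.2,283,25,4.5)
c=Cam("wrist");s=Cam("scene");d=Cam("side")
cv2.imwrite('pics/a9.png',np.hstack([cv2.resize(s.im[235:310,385:435],(400,600),interpolation=cv2.INTER_CUBIC),cv2.resize(d.im[165:240,250:300],(400,600),interpolation=cv2.INTER_CUBIC)]))
cv2.imwrite('pics/w9.png',c.im)
```

```text
t 18.90 pos [438.  285.6  26.2] yaw 4.6 open 0.553 F [-2.2 -1.   7.5] | shift [-2.6 -0.   1.2] rot [ 0.    -0.     0.002] q6 0.27
```

View pics/a9.png

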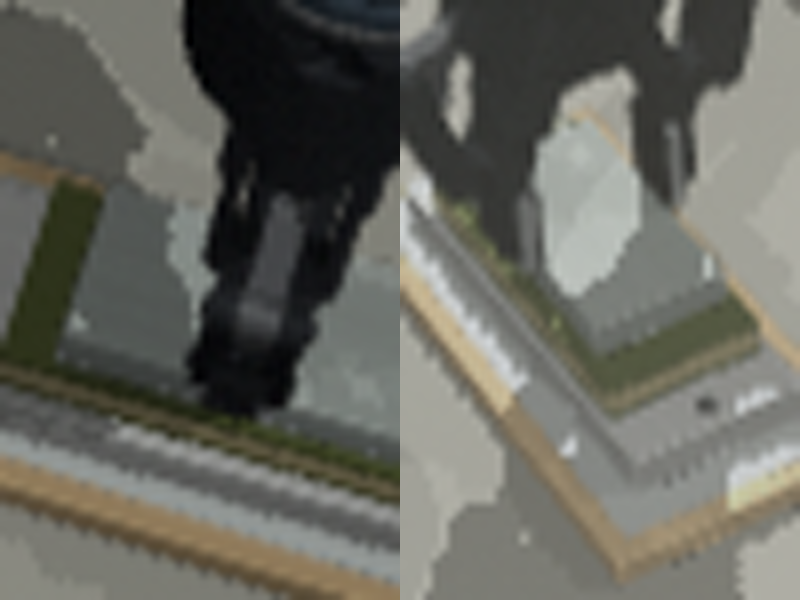

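View pics/w9.png

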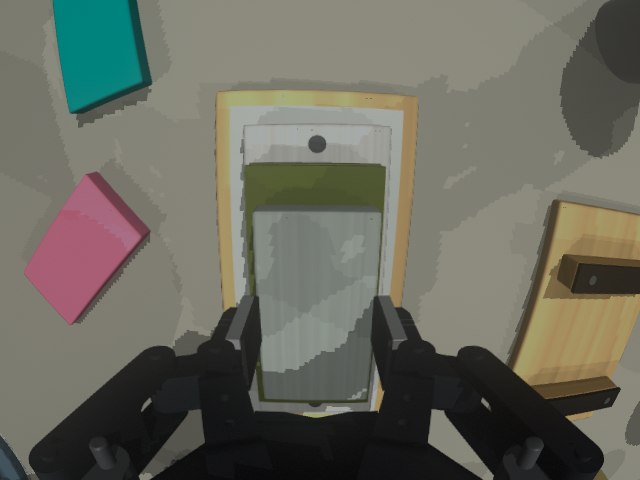

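>>> step_arm(targets="0 0 -1 0 0 0; 0 0 -3 0 0 0; 0 0 -8 0 0 0; 0 0 -18 0 0 0; 0 0 -35 0 0 0; 0 0 -55 0 0 0; 0 0 -65 0 0 0; 0 0 -65 0 0 0")

```text
time_s: 20.05
eef_pos: [0.4388, 0.2858, 0.0916]
eef_rot: [0.001, 0.678, 0.735, 0.001]
wrist_force: [0.1, -0.0, -2.2]
opening: 0.55
```

Run:
```python
from h import *
go(515.2,12.5,110,-4)
c=Cam("wrist");s=Cam("scene");d=Cam("side")
cv2.imwrite('pics/a10.png',np.hstack([cv2.resize(s.im[215:315,370:470],(400,400),interpolation=cv2.INTER_CUBIC),cv2.resize(d.im[150:250,230:330],(400,400),interpolation=cv2.INTER_CUBIC)]))
cv2.imwrite('pics/w10.png',c.im)
```

```text
t 20.05 pos [438.8 285.8  91.6] yaw 4.6 open 0.550 F [ 0.1 -0.  -2.2] | shift [-278.6   54.4  -18.4] rot [ 0.002 -0.001  0.15 ] q6 0.27
```

View pics/a10.png

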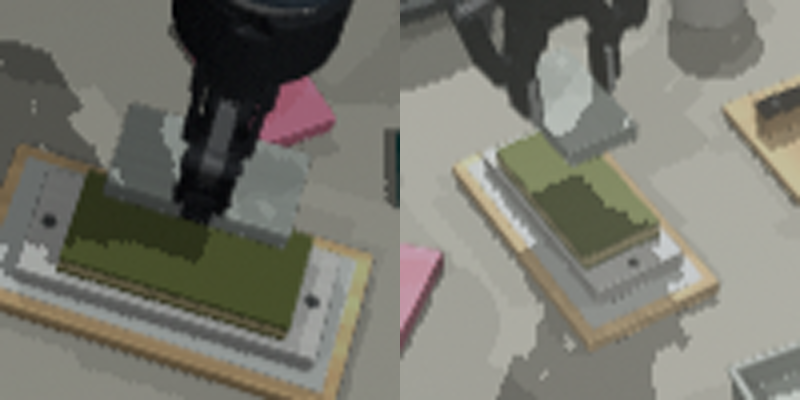

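>>> step_arm(targets="-15 3 -10 0 0 0.01; -50 10 -18 0 0 0.03; -90 18 -18 0 0 0.05; -130 26 -18 0 0 0.07; -170 34 -18 0 0 0.09; -210 42 -18 0 0 0.11; -245 49 -18 0 0 0.13; -270 53 -18 0 0 0.15")

```text
time_s: 21.2
eef_pos: [0.5125, 0.018, 0.1085]
eef_rot: [0.0, 0.732, 0.681, -0.0]
wrist_force: [-1.1, -0.0, -3.2]
opening: 0.554
```

>>> step_arm(targets="-8 1.5 0 0 0 0; -8 1.5 0 0 0 0; -8 1.5 0 0 0 0; -8 1.5 0 0 0 0; -8 1.5 0 0 0 0; -8 1.5 0 0 0 0")

```text
time_s: 21.95
eef_pos: [0.5132, 0.0129, 0.1083]
eef_rot: [0.0, 0.731, 0.682, 0.0]
wrist_force: [0.0, 0.4, -3.2]
opening: 0.552
```

Run:
```python
from h import *
go(515.2,12.5,60,-4)
c=Cam("wrist");cv2.imwrite('pics/w11.png',c.im)
go(515.2,12.5,60,-4)
```

```text
t 21.95 pos [513.2  12.9 108.3] yaw -4.0 open 0.552 F [ 0.   0.4 -3.2] | shift [-0.2  2.  48.3] rot [0. 0. 0.] q6 -0.14
t 22.00 pos [513.2  12.8 108.3] yaw -4.0 open 0.546 F [ 1.1  0.9 -4.3] | shift [-0.1  2.  48.3] rot [0. 0. 0.] q6 -0.14
```

View pics/w11.png

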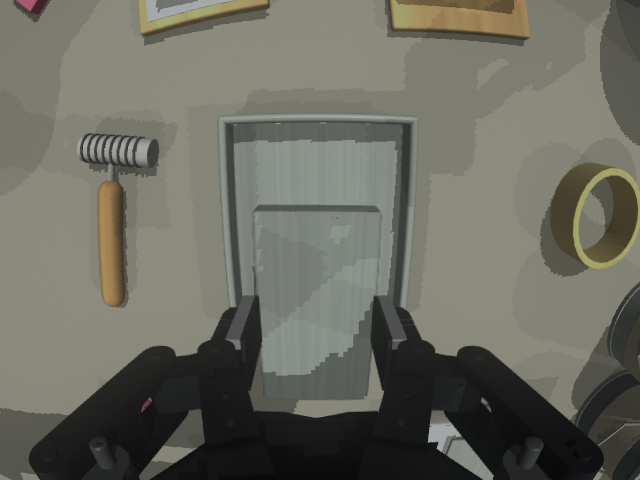

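>>> step_arm(targets="0 2 25 0 0 0; 0 2 55 0 0 0; 0 2 80 0 0 0; 0 2 100 0 0 0; 0 2 110 0 0 0; 0 2 116 0 0 0; 0 2 119.5 0 0 0; 0 2 119.5 0 0 0")

```text
time_s: 23.0
eef_pos: [0.5155, 0.0123, -0.0109]
eef_rot: [0.0, 0.731, 0.682, 0.0]
wrist_force: [-0.0, -1.0, -3.0]
opening: 0.551
```

>>> step_arm(targets="0 0 0.5 0 0 0; 0 0 1 0 0 0; 0 0 1 0 0 0; 0 0 1 0 0 0")

```text
time_s: 23.5
eef_pos: [0.5153, 0.0124, -0.0121]
eef_rot: [0.0, 0.731, 0.682, 0.0]
wrist_force: [-0.5, 0.2, -2.5]
opening: 0.554
```

>>> step_arm(targets="0 0 0 0 0 0; 0 0 0 0 0 0; 0 0 0 0 0 0", grip=70)

```text
time_s: 23.88
eef_pos: [0.5156, 0.0123, -0.0119]
eef_rot: [0.0, 0.731, 0.682, 0.0]
wrist_force: [-0.1, -0.0, -0.8]
opening: 0.697
```

>>> step_arm(targets="0 0 -10 0 0 0; 0 0 -30 0 0 0; 0 0 -60 0 0 0; 0 0 -100 0 0 0; 0 0 -130 0 0 0; 0 0 -140 0 0 0; 0 0 -140 0 0 0")

```text
time_s: 24.75
eef_pos: [0.5155, 0.0123, 0.1282]
eef_rot: [0.001, 0.731, 0.682, 0.0]
wrist_force: [0.6, 0.1, -0.3]
opening: 0.698
```

Run:
```python
from h import *
go(438,286,130,4)
c=Cam("wrist");cv2.imwrite('pics/w12.png',c.im)
```

```text
t 24.75 pos [515.5  12.3 128.2] yaw -4.0 open 0.698 F [ 0.6  0.1 -0.3] | shift [267.6 -96.4  -2. ] rot [ 0.001  0.    -0.14 ] q6 -0.14
```

View pics/w12.png

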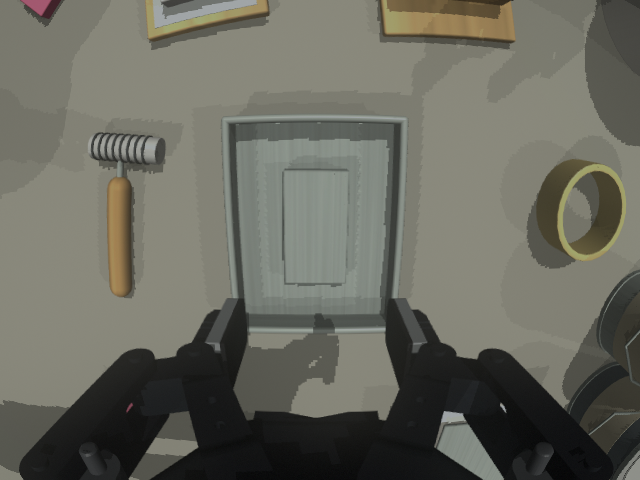

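The plate lies flat and central in the tray, at (316,227). Next, the sample.

>>> step_arm(targets="30 -10 0 0 0 -0.02; 80 -28 0 0 0 -0.04; 130 -46 0 0 0 -0.06; 180 -64 0 0 0 -0.08; 225 -80 0 0 0 -0.1; 255 -92 0 0 0 -0.12; 267 -96 0 0 0 -0.14; 267 -96 0 0 0 -0.14", grip=100)

```text
time_s: 25.8
eef_pos: [0.4374, 0.2854, 0.1266]
eef_rot: [-0.0, 0.681, 0.732, -0.001]
wrist_force: [-0.2, -0.5, -0.3]
opening: 1.002
```

>>> step_arm(targets="0 0 0 0 0 0; 0 0 0 0 0 0; 0 0 0 0 0 0; 0 0 0 0 0 0")

```text
time_s: 26.3
eef_pos: [0.4383, 0.2851, 0.1279]
eef_rot: [0.0, 0.682, 0.731, 0.0]
wrist_force: [-1.1, -0.5, -0.7]
opening: 1.002
```

Run:
```python
from h import *
c=Cam("wrist");cv2.imwrite('pics/w13.png',c.im)
hsv=cv2.cvtColor(c.im,cv2.COLOR_BGR2HSV); m=cv2.inRange(hsv,(25,90,30),(45,255,255)); m[:80]=0;m[320:]=0
cs,_=cv2.findContours(m,cv2.RETR_EXTERNAL,cv2.CHAIN_APPROX_NONE)
k=max(cs,key=cv2.contourArea); P=np.array([c.plane(p[0],.042)[:2]*1000 for p in k],np.float32)
print(cv2.boundingRect(k),cv2.minAreaRect(P))
go(438,286,10,4)
```

```text
(272, 150, 84, 163) ((437.3351135253906, 286.91082763671875), (57.35443115234375, 120.9772720336914), 3.9886505603790283)
t 26.35 pos [438.3 285.2 127.9] yaw 4.0 open 0.997 F [-0.1 -0.1  0. ] | shift [  0.8  -0.3 117.9] rot [ 0. -0. -0.] q6 0.28
```

View pics/w13.png

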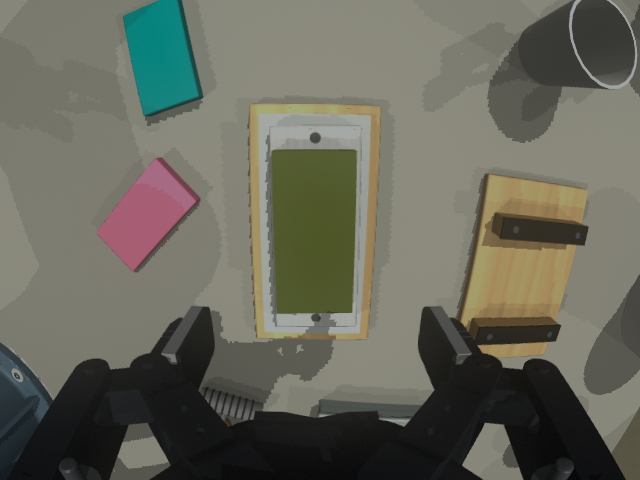

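>>> step_arm(targets="1.6 -0.5 25 0 0 0; 1.6 -0.5 55 0 0 0; 1.6 -0.5 85 0 0 0; 1.6 -0.5 105 0 0 0; 1.6 -0.5 114 0 0 0; 1.6 -0.5 118 0 0 0; 1.6 -0.5 118 0 0 0; 1.6 -0.5 118 0 0 0")

```text
time_s: 27.35
eef_pos: [0.4382, 0.2873, 0.0106]
eef_rot: [0.0, 0.682, 0.731, 0.001]
wrist_force: [-0.4, 0.1, 0.9]
opening: 1.003
```

>>> step_arm(targets="0 0 0 0 0 0; 0 0 0 0 0 0; 0 0 0 0 0 0; 0 0 0 0 0 0; 0 0 0 0 0 0", grip=0)

```text
time_s: 27.98
eef_pos: [0.438, 0.2872, 0.011]
eef_rot: [0.0, 0.682, 0.731, 0.0]
wrist_force: [-3.6, -1.6, 9.1]
opening: 0.645
```

>>> step_arm(targets="0 0 -1 0 0 0; 0 0 -3 0 0 0; 0 0 -8 0 0 0; 0 0 -18 0 0 0; 0 0 -35 0 0 0; 0 0 -60 0 0 0; 0 0 -80 0 0 0; 0 0 -80 0 0 0")

```text
time_s: 28.98
eef_pos: [0.4393, 0.2877, 0.0925]
eef_rot: [0.001, 0.682, 0.731, 0.002]
wrist_force: [0.7, 0.3, -0.9]
opening: 0.646
```

Run:
```python
from h import *
go(673.7,-263.8,130,-7.6)
c=Cam("wrist");s=Cam("scene");d=Cam("side")
cv2.imwrite('pics/a11.png',np.hstack([cv2.resize(s.im[215:315,370:470],(400,400),interpolation=cv2.INTER_CUBIC),cv2.resize(d.im[150:250,230:330],(400,400),interpolation=cv2.INTER_CUBIC)]))
cv2.imwrite('pics/w14.png',c.im)
```

```text
t 28.98 pos [439.3 287.7  92.5] yaw 4.0 open 0.646 F [ 0.7  0.3 -0.9] | shift [-566.5  195.4  -37.3] rot [ 0.005 -0.002  0.203] q6 0.28
```

View pics/a11.png

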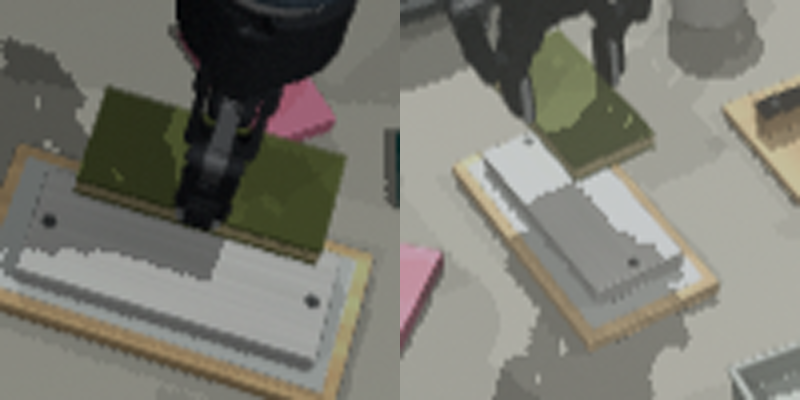

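View pics/w14.png

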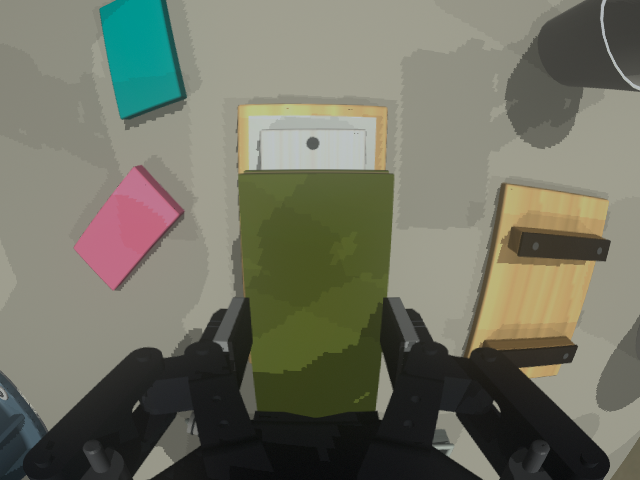

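Run:
```python
from h import *
s=Cam("scene");d=Cam("side")
def tri(a,b):
    A=s.ray(a);B=d.ray(b)
    t=np.linalg.lstsq(np.array([A,-B]).T,d.p-s.p,rcond=None)[0]
    p,q=s.p+A*t[0],d.p+B*t[1]; print(((p+q)/2*1000).round(0),np.linalg.norm(p-q)*1000)
tri((57,348),(553,247)); tri((114,378),(514,208)); tri((57,348),(514,208)); tri((114,378),(553,247))
tri((17,185),(620,445))
```

```text
[ 883. -247.  113.] 0.9758894202984247
[ 888. -117.  121.] 3.7771293050113686
[ 869. -172.  180.] 81.3592928493131
[ 902. -191.   52.] 88.9140520619985
[ 628. -595.  113.] 55.87001307783383
```

>>> step_arm(targets="-10 4 -15 0 0 0.01; -40 14 -30 0 0 0.02; -80 28 -37 0 0 0.04; -120 42 -37 0 0 0.06; -160 56 -37 0 0 0.08; -200 70 -37 0 0 0.1; -240 84 -37 0 0 0.12; -280 98 -37 0 0 0.14")

```text
time_s: 30.22
eef_pos: [0.5555, 0.0124, 0.1276]
eef_rot: [0.0, 0.732, 0.681, 0.0]
wrist_force: [0.3, 0.0, -0.4]
opening: 0.646
```

Run:
```python
from h import *
go(673.7,-263.8,130,-7.6)
```

```text
t 30.23 pos [555.5  12.4 127.6] yaw -4.1 open 0.646 F [ 0.3  0.  -0.4] | shift [-267.1  137.6   -2.3] rot [0.001 0.    0.061] q6 -0.12
```

>>> step_arm(targets="-40 21 -2 0 0 0.01; -80 41 -2 0 0 0.02; -120 62 -2 0 0 0.03; -160 82 -2 0 0 0.04; -200 103 -2 0 0 0.05; -235 121 -2 0 0 0.06; -257 132 -2 0 0 0.06; -266 137 -2 0 0 0.06")

```text
time_s: 31.22
eef_pos: [0.6728, -0.2627, 0.1291]
eef_rot: [0.0, 0.752, 0.659, -0.0]
wrist_force: [0.4, 1.2, 0.3]
opening: 0.646
```

>>> step_arm(targets="0 0 0 0 0 0; 0 0 0 0 0 0; 0 0 0 0 0 0; 0 0 0 0 0 0; 0 0 0 0 0 0")

```text
time_s: 31.85
eef_pos: [0.673, -0.26, 0.1289]
eef_rot: [0.0, 0.751, 0.66, -0.0]
wrist_force: [-0.9, 1.1, -1.3]
opening: 0.645
```

Run:
```python
from h import *
go(673.7,-263.8,40,-7.6)
c=Cam("wrist");cv2.imwrite('pics/w15.png',c.im)
go(673.7,-263.8,40,-7.6)
print([c.proj((.6737,-.2638,.045))])
```

```text
t 31.85 pos [ 673.  -260.   128.9] yaw -7.4 open 0.645 F [-0.9  1.1 -1.3] | shift [-3.7  1.2 88.9] rot [0.    0.    0.003] q6 -0.40
t 31.90 pos [ 673.  -260.1  128.9] yaw -7.4 open 0.646 F [-0.6 -0.4 -0.6] | shift [-3.5  1.2 88.9] rot [0.    0.    0.003] q6 -0.40
[array([316.80095939, 244.56405558])]
```

View pics/w15.png

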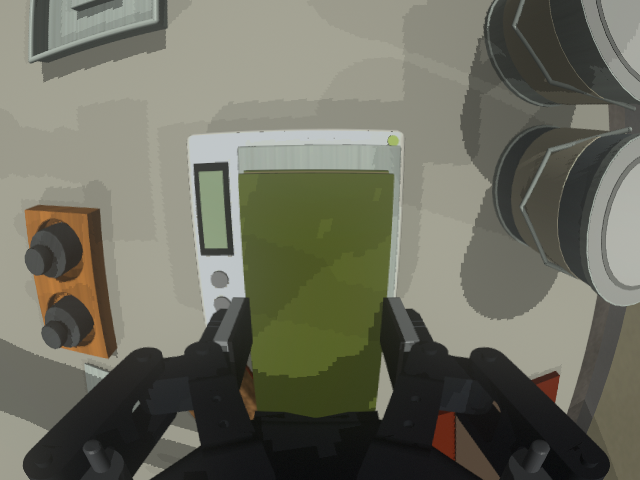

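Run:
```python
from h import *
w=cv2.imread('pics/w15.png');crop(w,180,120,240,60,3.3,'pics/w15c.png')
c=Cam("wrist")
np.savez('w15.npz',p=c.p,R=c.R)
```

```text
(no output)
```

View pics/w15c.png

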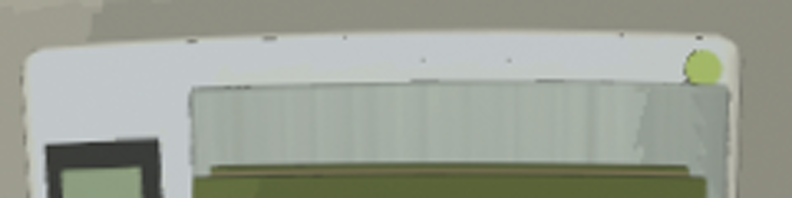

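Run:
```python
from h import *
c=Cam("wrist")
k=lambda u,v:((u+.5)/3.3-.5+180,(v+.5)/3.3-.5+120)
l,r=c.plane(k(190,88),.045),c.plane(k(729,83),.045); L=np.linalg.norm(r-l)*1000
d=(r-l)/np.linalg.norm(r-l); print(L,np.degrees(np.arctan2(d[1],d[0])))
n=np.array([-d[1],d[0],0]); m=(l+r)/2*1000; print("pan",m-71*n)
z=.1289+.017
l,r=c.plane(k(212,166),z),c.plane(k(688,165),z); d=(r-l)/np.linalg.norm(r-l); print(np.linalg.norm(r-l)*1000,np.degrees(np.arctan2(d[1],d[0])))
n=np.array([-d[1],d[0],0]);print("sample",(l+r)/2*1000-61*n, ctrl.get_obs()['eef_pos'])
go(673.7,-263.8,40,-7.6)
```

```text
110.11240642748643 -6.835462935326283
pan [ 675.73561854 -265.23510483   45.        ]
58.2506820737305 -7.332172928563107
sample [ 673.58097283 -260.90351651  145.9       ] [ 0.67290112 -0.26029577  0.12879942]
t 32.00 pos [ 672.9 -260.3  128.8] yaw -7.4 open 0.647 F [ 0.  -0.8 -1.3] | shift [-3.4  1.2 88.8] rot [-0.     0.     0.003] q6 -0.40
```

>>> step_arm(targets="-4 1.3 20 0 0 0; -4 1.3 45 0 0 0; -4 1.3 65 0 0 0; -4 1.3 80 0 0 0; -4 1.3 88 0 0 0; -4 1.3 93 0 0 0; -4 1.3 96 0 0 0; -4 1.3 96 0 0 0")

```text
time_s: 33.0
eef_pos: [0.674, -0.2646, 0.0332]
eef_rot: [0.0, 0.752, 0.66, 0.0]
wrist_force: [0.9, 0.4, -0.3]
opening: 0.642
```

>>> step_arm(targets="0 0 0 0 0 0; 0 0 0 0 0 0; 0 0 0 0 0 0")

```text
time_s: 33.38
eef_pos: [0.6738, -0.2646, 0.033]
eef_rot: [0.0, 0.752, 0.66, 0.0]
wrist_force: [-0.6, 0.6, -0.0]
opening: 0.643
```

Run:
```python
from h import *
go(674.3,-264.2,28.7,-7.3)
s=Cam("scene");d=Cam("side")
cv2.imwrite('pics/a12.png',np.hstack([cv2.resize(s.im[215:315,80:200],(480,400),interpolation=cv2.INTER_CUBIC),cv2.resize(d.im[270:370,415:525],(320,400),interpolation=cv2.INTER_CUBIC)]))
```

```text
t 33.38 pos [ 673.8 -264.6   33. ] yaw -7.4 open 0.643 F [-0.6  0.6 -0. ] | shift [0.4 0.5 4.3] rot [ 0.     0.    -0.003] q6 -0.41
```

View pics/a12.png

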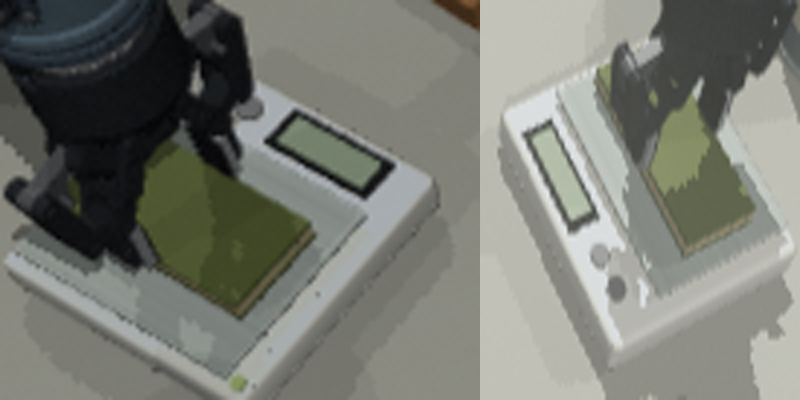

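>>> step_arm(targets="0 0.5 2 0 0 0; 0 0.5 3.5 0 0 0; 0 0.5 4 0 0 0; 0 0.5 4.4 0 0 0; 0 0.5 4.6 0 0 0; 0 0.5 4.6 0 0 0; 0 0.5 4.6 0 0 0")

```text
time_s: 34.35
eef_pos: [0.6742, -0.2646, 0.0282]
eef_rot: [0.0, 0.752, 0.66, 0.0]
wrist_force: [-0.5, -1.0, -0.1]
opening: 0.647
```

>>> step_arm(targets="0 0 0 0 0 0; 0 0 0 0 0 0; 0 0 0 0 0 0; 0 0 0 0 0 0", grip=76)

```text
time_s: 34.85
eef_pos: [0.6742, -0.2646, 0.0283]
eef_rot: [0.0, 0.752, 0.66, 0.0]
wrist_force: [0.2, 0.5, -0.1]
opening: 0.758
```

>>> step_arm(targets="0 0 -4 0 0 0; 0 0 -12 0 0 0; 0 0 -30 0 0 0; 0 0 -60 0 0 0; 0 0 -95 0 0 0; 0 0 -120 0 0 0; 0 0 -130 0 0 0; 0 0 -130 0 0 0")

```text
time_s: 35.85
eef_pos: [0.6746, -0.2648, 0.1595]
eef_rot: [0.001, 0.752, 0.66, 0.0]
wrist_force: [-0.7, 0.0, 0.2]
opening: 0.761
```

Run:
```python
from h import *
go(438.7,284,150,4.2)
c=Cam("wrist");cv2.imwrite('pics/w16.png',c.im)
hsv=cv2.cvtColor(c.im,cv2.COLOR_BGR2HSV); m=cv2.inRange(hsv,(25,90,30),(45,255,255)); m[:60]=0;m[380:]=0
cs,_=cv2.findContours(m,cv2.RETR_EXTERNAL,cv2.CHAIN_APPROX_NONE)
k=max(cs,key=cv2.contourArea); P=np.array([c.plane(p[0],.059)[:2]*1000 for p in k],np.float32)
print(cv2.boundingRect(k),cv2.minAreaRect(P))
```

```text
t 35.85 pos [ 674.6 -264.8  159.5] yaw -7.4 open 0.761 F [-0.7  0.   0.2] | shift [ 513.6 -305.     8.5] rot [ 0.002  0.001 -0.203] q6 -0.41
(275, 152, 80, 154) ((674.7568969726562, -264.7472839355469), (120.16993713378906, 57.21800994873047), 82.56156921386719)
```

View pics/w16.png

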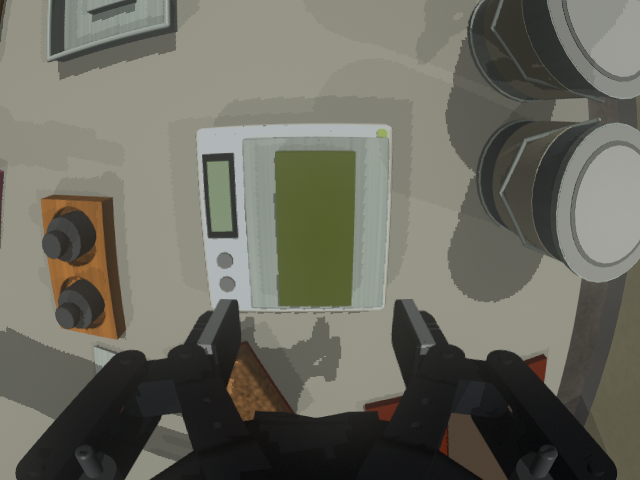

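Run:
```python
from h import *
w=cv2.imread('pics/w16.png');crop(w,225,120,185,200,3,'pics/w16c.png')
```

```text
(no output)
```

View pics/w16c.png

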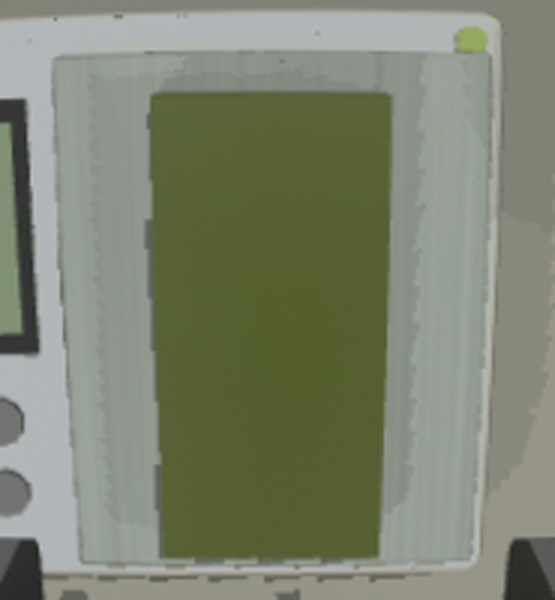

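Run:
```python
from h import *
c=Cam("wrist");k=lambda p:((p[0]+.5)/3-.5+225,(p[1]+.5)/3-.5+120)
for z,pp in ((.045,[(54,57),(491,53),(470,562),(83,562)]),(.059,[(151,94),(391,94),(379,557),(162,557)])):
    P=np.array([c.plane(k(p),z)[:2]*1000 for p in pp]);print(P.mean(0),[np.linalg.norm(P[i]-P[i-1]).round(1) for i in range(4)])
go(438.7,284,150,4.2)
```

```text
[ 674.89342802 -263.50152644] [np.float64(138.8), np.float64(109.0), np.float64(139.9), np.float64(109.4)]
[ 673.87503899 -263.61186006] [np.float64(120.5), np.float64(56.6), np.float64(120.4), np.float64(57.7)]
t 35.95 pos [ 673.6 -264.2  157. ] yaw -7.4 open 0.758 F [ 0.3 -1.  -0.6] | shift [ 513.2 -303.9    7.9] rot [-0.002 -0.001 -0.203] q6 -0.41
```

The sample is centred on the pan to within about 1 mm. Next, the base plate.

>>> step_arm(targets="35 -21 0 0 0 -0.02; 85 -51 0 0 0 -0.04; 135 -80 0 0 0 -0.06; 185 -110 0 0 0 -0.08; 235 -140 0 0 0 -0.1; 285 -170 0 0 0 -0.12; 335 -199 0 0 0 -0.14; 380 -226 0 0 0 -0.16", grip=100)

```text
time_s: 36.95
eef_pos: [0.4974, 0.1432, 0.1569]
eef_rot: [-0.001, 0.696, 0.718, -0.001]
wrist_force: [0.3, 0.2, 0.1]
opening: 1.003
```

Run:
```python
from h import *
go(438.7,284,130,4.2)
```

```text
t 36.95 pos [497.4 143.2 156.9] yaw 1.8 open 1.003 F [0.3 0.2 0.1] | shift [142.6 -54.2  27. ] rot [-0.002 -0.    -0.042] q6 0.02
```

>>> step_arm(targets="45 -17 0 0 0 -0.02; 90 -34 10 0 0 -0.04; 125 -47 20 0 0 -0.042; 141 -54 27 0 0 -0.042; 141 -54 27 0 0 -0.042; 141 -54 27 0 0 -0.042; 141 -54 27 0 0 -0.042; 141 -54 27 0 0 -0.042")

```text
time_s: 37.95
eef_pos: [0.4418, 0.2801, 0.1315]
eef_rot: [0.0, 0.682, 0.732, 0.0]
wrist_force: [0.4, 0.0, -0.3]
opening: 0.998
```

Run:
```python
from h import *
c=Cam("wrist");cv2.imwrite('pics/w17.png',c.im);crop(c.im,230,90,170,200,3,'pics/w17c.png')
go(438.7,284,-7,4.2); np.savez('w17.npz',p=c.p,R=c.R)
```

```text
t 38.00 pos [441.7 280.2 131.5] yaw 4.1 open 1.003 F [-0.4 -0.3 -0.1] | shift [  3.9  -2.8 138.5] rot [ 0.001 -0.    -0.002] q6 0.27
```

View pics/w17.png

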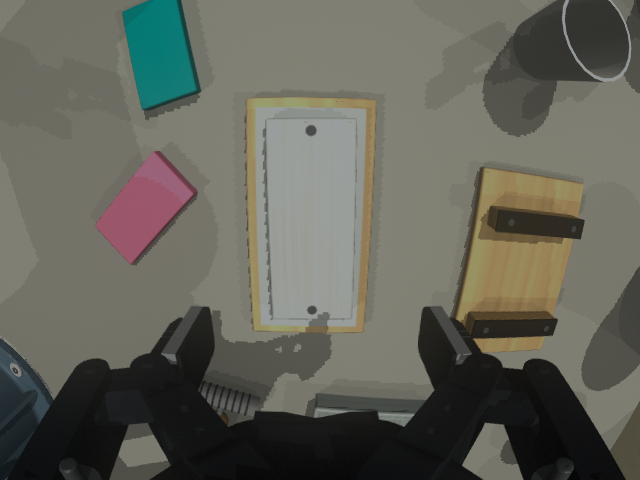

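Run:
```python
from h import *
c=Cam("wrist")
for pp in ([(311,130.5),(312,310)],[(266,118),(357,118),(352,320),(272.5,320)]):
    P=np.array([c.plane(p,.028)[:2]*1000 for p in pp]);d=P[0]-P[-1];print(P.mean(0),np.degrees(np.arctan2(d[1],d[0])),[np.linalg.norm(P[i]-P[i-1]).round(1) for i in range(len(P))])
# rest bearers screws
for pp in ([(502,220),(574,229)],[(487,329),(548,326)]):
    P=np.array([c.plane(p,.031)[:2]*1000 for p in pp]);d=P[1]-P[0];print("bearer",P.mean(0),np.degrees(np.arctan2(d[1],d[0])),np.linalg.norm(d))
go(438.7,284,-7,4.2)
```

```text
[438.61710252 284.70708758] 94.17054428137932 [np.float64(141.2), np.float64(141.2)]
[438.85093537 284.62990062] 93.93176801972614 [np.float64(160.5), np.float64(65.0), np.float64(160.3), np.float64(65.8)]
bearer [630.70594703 301.89114002] -0.5826555843805681 79.8633039297906
bearer [636.8397243  203.42687857] 1.4933238745981745 70.4842802589959
t 38.05 pos [441.6 280.4 131.4] yaw 4.1 open 0.998 F [-0.3  0.2  1.2] | shift [  3.8  -2.7 138.4] rot [ 0.    -0.    -0.002] q6 0.27
```

>>> step_arm(targets="4.4 -2.7 30 0 0 0; 4.4 -2.7 65 0 0 0; 4.4 -2.7 95 0 0 0; 4.4 -2.7 115 0 0 0; 4.4 -2.7 128 0 0 0; 4.4 -2.7 135 0 0 0; 4.4 -2.7 138 0 0 0; 4.4 -2.7 138 0 0 0")

```text
time_s: 39.05
eef_pos: [0.4385, 0.2851, -0.0064]
eef_rot: [0.0, 0.681, 0.732, 0.0]
wrist_force: [1.6, 0.2, -0.1]
opening: 1.003
```

>>> step_arm(targets="0 0 0 0 0 0; 0 0 0 0 0 0; 0 0 0 0 0 0; 0 0 0 0 0 0; 0 0 0 0 0 0", grip=0)

```text
time_s: 39.67
eef_pos: [0.4384, 0.2852, -0.0055]
eef_rot: [0.0, 0.681, 0.732, 0.0]
wrist_force: [-3.4, -2.4, 11.4]
opening: 0.74
```

>>> step_arm(targets="0 0 -1 0 0 0; 0 0 -3 0 0 0; 0 0 -8 0 0 0; 0 0 -18 0 0 0; 0 0 -35 0 0 0; 0 0 -60 0 0 0; 0 0 -80 0 0 0; 0 0 -80 0 0 0")

```text
time_s: 40.67
eef_pos: [0.4401, 0.2857, 0.0759]
eef_rot: [0.001, 0.681, 0.732, 0.002]
wrist_force: [0.2, 0.3, -4.5]
opening: 0.741
```

Run:
```python
from h import *
go(634,251.5,75,0)
c=Cam("wrist");s=Cam("scene");d=Cam("side")
cv2.imwrite('pics/a13.png',np.hstack([cv2.resize(s.im[215:315,370:470],(400,400),interpolation=cv2.INTER_CUBIC),cv2.resize(d.im[150:250,230:330],(400,400),interpolation=cv2.INTER_CUBIC)]))
```

```text
t 40.67 pos [440.1 285.7  75.9] yaw 4.1 open 0.741 F [ 0.2  0.3 -4.5] | shift [-48.1 191.    1.8] rot [ 0.005 -0.002  0.072] q6 0.28
```

View pics/a13.png

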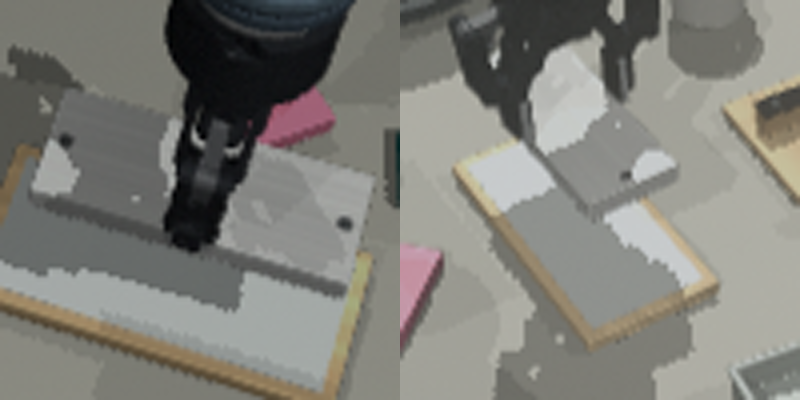

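Run:
```python
from h import *
s=Cam("scene");d=Cam("side")
print(s.plane((470,408),0),d.plane((309,157),0))
```

```text
[0.64364887 0.46603291 0.        ] [6.19211614e-01 4.27147706e-01 1.11022302e-16]
```

>>> step_arm(targets="-5 20 -10 0 0 0.01; -14 55 -15 0 0 0.02; -24 95 -15 0 0 0.035; -34 133 -15 0 0 0.05; -42 165 -15 0 0 0.065; -47 185 -15 0 0 0.072; -48 190 -15 0 0 0.072; -48 190 -15 0 0 0.072")

```text
time_s: 41.92
eef_pos: [0.6301, 0.2508, 0.087]
eef_rot: [-0.001, 0.707, 0.707, -0.001]
wrist_force: [-0.8, -0.1, -5.4]
opening: 0.738
```

>>> step_arm(targets="0 0 0 0 0 0; 0 0 0 0 0 0; 0 0 0 0 0 0; 0 0 0 0 0 0")

```text
time_s: 42.42
eef_pos: [0.631, 0.2509, 0.0884]
eef_rot: [0.0, 0.707, 0.707, 0.0]
wrist_force: [-1.4, 0.9, -4.8]
opening: 0.736
```

Run:
```python
from h import *
go(634,251.5,50,0)
c=Cam("wrist");s=Cam("scene");d=Cam("side")
cv2.imwrite('pics/w18.png',c.im)
go(634,251.5,50,0)
```

```text
t 42.42 pos [631.  250.9  88.4] yaw 0.0 open 0.736 F [-1.4  0.9 -4.8] | shift [ 0.6  3.  38.4] rot [ 0. -0.  0.] q6 0.20
t 42.58 pos [631.1 250.8  88.3] yaw 0.0 open 0.739 F [-1.1 -0.2 -3.8] | shift [ 0.7  2.9 38.3] rot [0. 0. 0.] q6 0.20
```

View pics/w18.png

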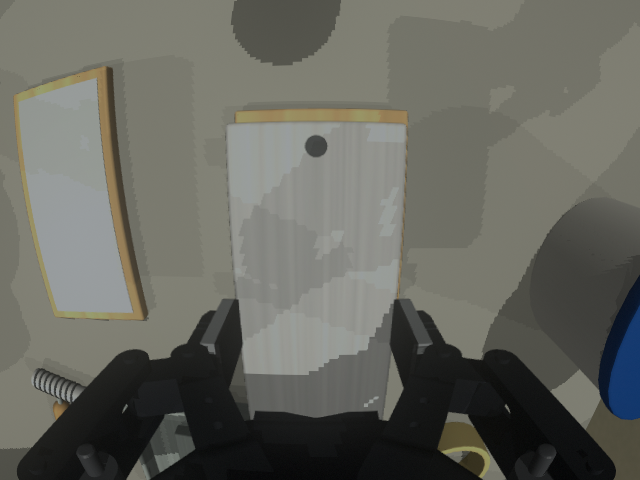

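Run:
```python
from h import *
c=Cam("wrist")
l,r=c.plane((236,112),.010)*1000,c.plane((407.5,110.5),.010)*1000
d=(r-l)/np.linalg.norm(r-l);n=np.array([-d[1],d[0],0]);print(np.linalg.norm(r-l),np.degrees(np.arctan2(d[1],d[0])),(l+r)/2-90*n)
z=.0883+.0175+.016
l,r=c.plane((228,125),z)*1000,c.plane((407,125),z)*1000
d=(r-l)/np.linalg.norm(r-l);n=np.array([-d[1],d[0],0]);print(np.linalg.norm(r-l),np.degrees(np.arctan2(d[1],d[0])),(l+r)/2-80*n)
go(634,251.5,50,0)
```

```text
112.17918565515272 0.7140137778974052 [636.73920187 250.38276756  10.        ]
63.62829275788692 0.03747660644583617 [632.25398181 249.35869133 121.8       ]
t 42.62 pos [631.1 250.8  88.2] yaw -0.0 open 0.741 F [ 0.7 -0.3 -3.9] | shift [ 0.7  2.9 38.2] rot [ 0.  0. -0.] q6 0.20
```

>>> step_arm(targets="1 3.7 15 0 0 -0.007; 1 3.7 35 0 0 -0.007; 1 3.7 50 0 0 -0.007; 1 3.7 60 0 0 -0.007; 1 3.7 66 0 0 -0.007; 1 3.7 70 0 0 -0.007; 1 3.7 70 0 0 -0.007; 1 3.7 70 0 0 -0.007")

```text
time_s: 43.62
eef_pos: [0.6353, 0.2519, 0.0188]
eef_rot: [0.0, 0.705, 0.71, 0.0]
wrist_force: [0.2, -0.2, -4.1]
opening: 0.739
```

Run:
```python
from h import *
c=Cam("wrist");s=Cam("scene");d=Cam("side")
go(634.8,251.5,14,0.4)
cv2.imwrite('pics/a14.png',np.hstack([cv2.resize(s.im[310:410,305:425],(480,400),interpolation=cv2.INTER_CUBIC),cv2.resize(d.im[150:230,300:385],(425,400),interpolation=cv2.INTER_CUBIC)]))
```

```text
t 43.77 pos [635.1 251.9  18.7] yaw 0.4 open 0.740 F [ 0.6 -0.1 -4.3] | shift [-0.4 -0.3  4.7] rot [ 0.001 -0.     0.   ] q6 0.20
```

View pics/a14.png

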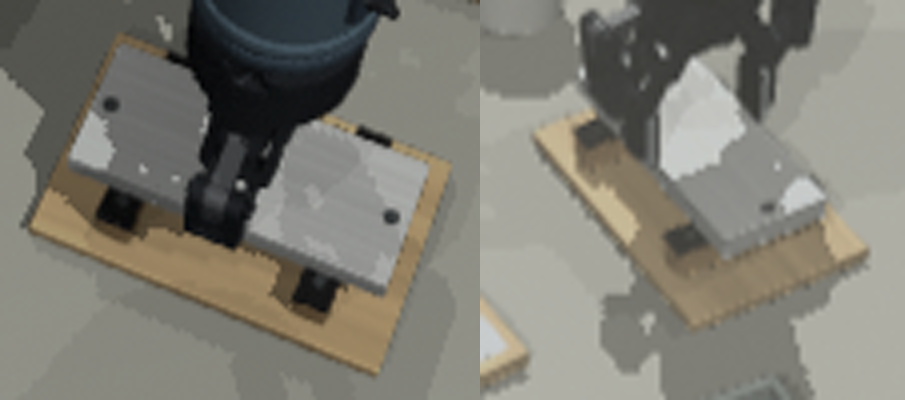

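Aligned over the bearers and about 5 mm above them. I'll lower the rest of the way.

>>> step_arm(targets="0 0 2 0 0 0; 0 0 3.5 0 0 0; 0 0 4.3 0 0 0; 0 0 4.7 0 0 0; 0 0 4.9 0 0 0; 0 0 4.9 0 0 0; 0 0 4.9 0 0 0")

```text
time_s: 44.65
eef_pos: [0.6347, 0.2518, 0.0138]
eef_rot: [-0.0, 0.705, 0.71, -0.0]
wrist_force: [-5.2, -0.8, 4.0]
opening: 0.735
```

>>> step_arm(targets="0 0 0 0 0 0; 0 0 0 0 0 0; 0 0 0 0 0 0; 0 0 0 0 0 0", grip=90)

```text
time_s: 45.15
eef_pos: [0.635, 0.2519, 0.0133]
eef_rot: [0.0, 0.705, 0.71, 0.0]
wrist_force: [-0.5, -0.2, 1.0]
opening: 0.902
```

>>> step_arm(targets="0 0 -4 0 0 0; 0 0 -14 0 0 0; 0 0 -35 0 0 0; 0 0 -65 0 0 0; 0 0 -100 0 0 0; 0 0 -130 0 0 0; 0 0 -145 0 0 0; 0 0 -145 0 0 0")

```text
time_s: 46.15
eef_pos: [0.6357, 0.252, 0.1604]
eef_rot: [0.001, 0.705, 0.71, 0.001]
wrist_force: [0.1, -0.3, -0.8]
opening: 0.899
```

Run:
```python
from h import *
c=Cam("wrist")
cv2.imwrite('pics/w19.png',c.im)
o=ctrl.get_obs();print(o['time_s'],o['eef_pos'])
```

```text
46.2 [0.63476824 0.25180496 0.15849417]
```

View pics/w19.png

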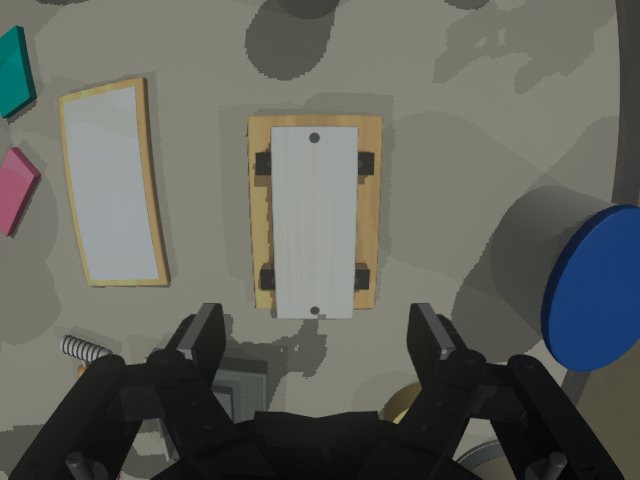

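Run:
```python
from h import *
w=cv2.imread('pics/w19.png');crop(w,235,105,160,225,2.6,'pics/w19c.png')
c=Cam("wrist")
m=lambda pp,z:np.array([c.plane(p,z)[:2]*1000 for p in pp])
P=m([(271.5,126.5),(358,126.5),(351.5,319),(277.5,319)],.047);print("plate",P.mean(0),(P[0]-P[3]).round(1))
B=m([(314.5,138),(314.5,310.5)],.047);print("bolts",B.mean(0))
b=m([(264,163),(366,163),(267,279.5),(362,279.5)],.031);print("bearers",b.mean(0),b.round(1).tolist())
s=Cam("scene").im;d=Cam("side").im
cv2.imwrite('pics/s20.png',s);cv2.imwrite('pics/d20.png',d)
```

```text
plate [634.35670171 251.56701907] [ -1.1 157.8]
bolts [634.28016821 251.32129342]
bearers [634.42516002 252.12815165] [[594.0, 301.5], [674.6, 302.0], [593.6, 202.2], [675.4, 202.8]]
```

View pics/w19c.png

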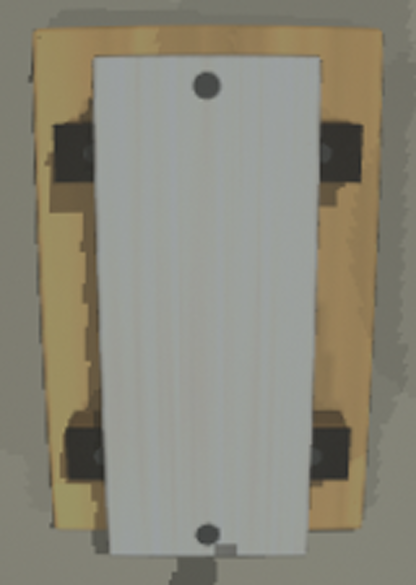

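View pics/s20.png

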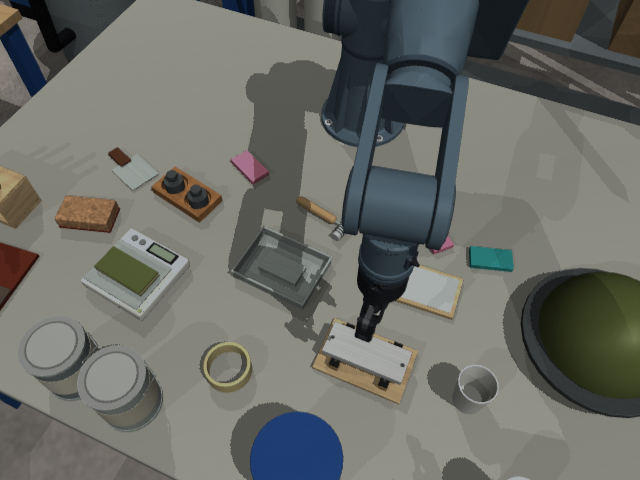

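View pics/d20.png

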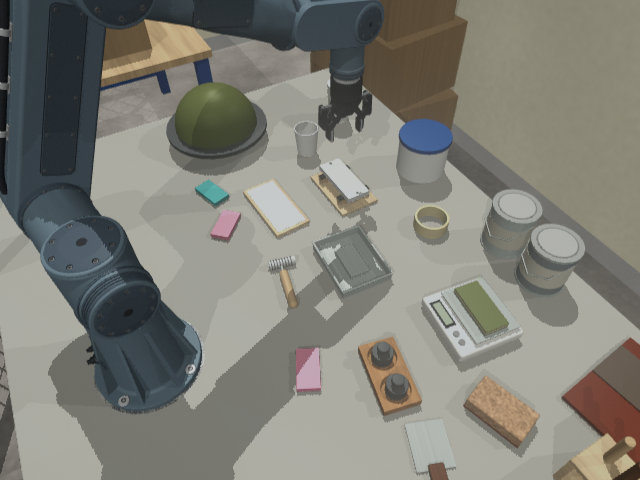

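The scene and side views show every piece in its place: weight in the well, plate in the tray at (281,268), sample on the pan at (127,270), base plate across the bearers at (370,352). The arm is clear of everything, so I'm handing in.

```bash
python3 -c "
from bench import ticket
print(ticket.hand_in())"
```

```text
the job is handed in; nothing more can be done
None
```

I took the stack apart in the order asked and handed the job in at about 46 s. The arm was clear, with the TCP about 0.16 m above the bench. The hand-in gave no verdict.

Last checks from the cameras:

| Piece | Where it ended up | What the last look showed |
|---|---|---|
| Weight | Upright in the empty well | The other weight is still in its own well |
| Pressing plate | Flat in the cleaning tray | Roughly central |
| Sample | Flat on the scale pan | Within about 1 mm of centre, set down with no measurable force |
| Base plate | Across both bearers of the rest | Within about 1 mm of centre lengthwise and crosswise |

**What disagreed:**
- **Fingertip position:** the first grasp of the weight closed on nothing and moved nothing. The closed fingertips were about 18 mm farther back than the reported TCP, and the gap between the pads was about 3.6 mm wider than the opening reading. I allowed for both in every later grasp.
- **Cameras:** the views differed by 2 to 5 mm, so I averaged them and then checked each grasp and placing with the wrist camera.

The wrist force I saw after each move stayed at or below about 12 N, and the pink and turquoise look-alikes were left alone.

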